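Take the marker plate off the barbed hook and stand it in the box's holder

TASK

Take the light grey marker plate off the barbed hook without forcing it: lift it, tilt it to the slope of the hook's upturned end and draw it off over the barb, gently, so that plate and hook never press hard on each other. Then stand it upright in the slotted holder on the lid of the storage box, its wide end down and fully home, without ramming it, and let go. Leave everything else where it is.

Things in the scene. Friction and masses are not known exactly. Their poses are not given: they have to be found in the camera images.
- plate_mid (a point): Middle of the grey plastic marker plate hanging plumb on the hook: 8 mm thick (x), 147 mm tall (z, up to its grip tab), 60 to 112 g. Its wide part is 60 mm wide (y), from 73.5 mm below to 27 mm above this point; above that the grip tab, 30 mm wide, up to +73.5 mm. Pinch the tab across the 8 mm thickness from above, about 62 mm above this point
- plate_window (a point): Centre of the window in the plate, 9.25 mm above plate_mid, same axes: it goes right through along x, 20 mm wide (y) and 15.5 mm tall (z). Hung 46 to 61 mm ahead of hook_post, its upper edge rests on the hook's level bar, which is 6 mm thick, so the plate can be lifted 9.5 mm before the lower edge meets the bar's underside
- plate_foot (a point): Middle of the plate's bottom edge, 73.5 mm below plate_mid; same axes
- hook_post (a point): Top of the hook's fixed stand: a slim post holding a steel flat bar, 10 mm wide (y), 6 mm thick. This point is above the post, level with the bar's top face, 160 mm above the table; +x is where the hook points (towards the robot), z up. The bar runs level along +x, then bends up at 28 degrees. How far ahead the bend lies was set by hand: anywhere from 83 to 99 mm; it holds firm
- hook_clamp (a point): Middle of the clamp block on the post, 11 mm below hook_post; same axes. The hook's sloping end is 30 mm long, as thick as the bar, with a barb: a spur 5 mm long, 7 mm high, square on its top face at the very end (13 mm deep with the bar). The window passes only if the plate is tilted close to the slope, tab leaning back to the post, lower window edge along the slope's underside
- slot (a point): The storage box, fixed, 160 x 240 mm, 100 mm tall, and the black holder upright in the middle of its lid. This point is the centre of the slot's floor, on the lid. The slot is open at the top, 22 mm deep, 11 mm wide along x and 64 mm long along y (axes of this point); walls 6 mm. The plate may stand either way round in it
- tape_roll: Roll of clear tape, 60 mm across, 24 mm tall, lying on the box lid near one end; origin under its centre; leave alone
- jar: Small jar, 40 mm across, 45 mm tall, on the box lid near the other end; origin under its centre; leave alone
- spare_plate: A second plate of the same kind lying flat on the table, 8 mm tall; origin at its underside; leave alone
- spray: Bottle, 52 mm across, 150 mm tall, standing near the far edge; origin under its centre; leave alone
- carton: Cardboard carton 60 x 90 x 50 mm near the far edge; origin under its centre; leave alone
- driver: Screwdriver lying at the left side of the table; leave alone
- bin: White open tray 120 x 100 x 50 mm at the right side of the table; origin under its centre; leave alone

How it is judged:
By the outcome, as a careful person would: the job done as asked, in the order asked, and still so for the second after the job is handed in, with the robot touching nothing.
It also fails if it takes over 70 s, if anything falls off the work surface, if the arm or the gripper's body presses on something with over 40 N, if the wrist force passes 120 N, or if a joint passes its speed limit or range.

ROBOT

A 7-joint arm with a two-finger parallel gripper is mounted at the origin on the work surface. World frame = base frame: x ahead of the robot, y to its left, z up, the work surface at z = 0. Lengths are in mm, angles in rad, forces in N, time in s.
With the tool pointing down it reaches from about 425 to 950 mm from the base axis. Payload 4.7 kg.
Tool frame: the origin (TCP) lies between the finger pads; the fingertips stand 25 mm ahead of it and the grasp point (between the pads) lies 6 mm ahead of it; z points along the fingers, y is the direction in which the jaws open and shut (so a half turn about z gives the same grasp; the last joint's range is limited). The gripper opens to 87 mm and grips with 3 to 60 N. Pads are 19 mm wide; open, the fingers measure 117 mm over their backs; the gripper's body (75 mm by 190 mm) begins 51 mm behind the grasp point.
Start: joints at [1.295, 0.469, -0.049, 1.532, 0.024, 1.141, -0.082], TCP at [164.949, -654.552, 247.573] pointing down, gripper open.
Joint ranges: [-2.59, 2.59], [-0.33, 1.99], [-1.39, 1.29], [0.1, 2.45], [-1.04, 4.18], [0.21, 1.99], [-2.66, 2.66]. Speed limits (rad/s): [2.57, 2.57, 3.14, 3.14, 3.14, 3.14, 3.14].

INTERFACE

Orientations are given as a unit quaternion [x, y, z, w].
In Python, from bench import telemetry, vision, ctrl gives the robot as it stands.
- The arm moves only by the shell command python3 -m inch 'ROWS' [OPENING] [FORCE]. ROWS is JSON, a list of rows, each a list of 4 numbers: the shift along the tool's x, y, z as a fraction of full scale, then the turn about the tool's z as a fraction of full scale. A call has 1 to 12 rows; each row is the pose to reach, as a shift and turn from the pose measured when the call began, along the tool's axes at that moment; what a row does not reach only later rows make up. Full scale, the value 1, is 0.25 m for a shift and 90 degrees for a turn. A row lasts 1/12 s, in which the tool goes at most 41.7 mm and 7.16 degrees, less where a joint would pass 70% of its speed; a pose out of reach is approached as far as the arm can. A call with a number of a shift or a turn outside -1 to 1 is refused whole. A call with a gripper value outside its range is refused whole. OPENING is the gripper command: -1 is shut, 1 is fully open, values between are in proportion, set as the call begins (- or left out, the last holds). The fingers move at their own pace and stop on an object; FORCE is the grip in N (left out, the last holds). Time passes only in rows, so rows that repeat a pose let the fingers close. It gives the time, the measured TCP pose, the force and the opening at its end, in the units of the state.
- telemetry.get_obs(): the state, without advancing time (a new reading comes with each control period).
- vision.camera(name): name is "scene" or "top" or "wrist"; returns the picture (384x512x3 uint8, red, green, blue); there is no depth.
- vision.camera_info(name): a dict with "fx", "fy", "cx", "cy" (pixels), "R" (3x3) and "t" (3): a world point X has camera coordinates R X + t. Camera axes: x right, y down, z forward; pixel columns grow to the right and rows downward; lengths in mm; the calibration is good to about 2 mm. A picture is of the moment at which its call begins: read the wrist's pose just before it. camera_info takes no time and is no camera call; for the wrist camera it gives the pose at the moment of the call.
- ctrl.job_done(): hands the job in, once; it reports no verdict.
Trained networks look in the newest picture that a camera, given by its name, has taken for a name from the list of things; names that differ only in an ending like _2 or _b are one class to them, and where a whole thing is asked for, a point or a joint stands for the part that bears it (a point fixed in the world has none). Each returns a list of dicts, best first, with "conf" (0 to 1); they miss things now and then, are a little off and sometimes report something else, mostly with a low value. They report only what shows in the picture. A call takes as long as a camera call.
- vision.silhouettes(camera, query): "pixels" (384x512 bool, what is visible of it) and "uv" ([column, row] in pixels, amid what is visible of it).
The state is a dict: "t": time; "q": joint angles; "joint_velocities": joint speeds; "effort": joint torques, N m; "tool_pos": TCP position; "tool_rot": TCP orientation; "wrist_force": force on the tool from outside, world axes, zero at the start; "moment": the same for the moment, N m; "finger_gap": finger opening in mm.
Only numpy, scipy, OpenCV 4.12 (cv2) and the standard library are available. Lean on these libraries where they do the work, as an engineer would, in place of code of your own. Each camera call takes 0.05 s, during which the arm holds its last target. There are 200 camera calls.

## Working session

There is one attempt and no reset: what is moved stays moved. The work goes in short steps, Python scripts to look and compute and a shell command to move; the robot and the scene stay as the last step left them, time stands still between calls to the robot, and variables do not carry over. Pictures are saved under pics/ and viewed, about 8 in all and at most 12, crops included, and the job is handed in when it is done.

```bash
ls; mkdir -p pics
python3 - <<'E'
from bench import telemetry, vision
import cv2,numpy as np
o=telemetry.get_obs();print(o)
ims=[]
for n in ["scene","top"]:
    im=vision.camera(n);cv2.imwrite(f"pics/{n}0.png",im[:,:,::-1])
    ci=vision.camera_info(n);print(n,ci)
    for q in ["plate_mid","plate_window","hook_post","hook_clamp","slot"]:
        r=vision.silhouettes(n,q)
        print(q,[(round(d["conf"],2),np.round(d["uv"]),int(d["pixels"].sum())) for d in r[:3]])
    ims.append(im)
cv2.imwrite("pics/a.png",cv2.resize(np.vstack(ims),None,fx=0.78,fy=0.78)[:,:,::-1])
E
```

```text
pics
{'t': 0.0, 'q': array([ 1.2951108 ,  0.46947233, -0.0485569 ,  1.53371035,  0.02410872,
        1.14101312, -0.08229828]), 'joint_velocities': array([ 1.36258795e-05, -4.33712951e-04,  4.46041587e-04, -5.25121642e-05,
        4.55094394e-04, -9.00127004e-04,  9.74850611e-06]), 'effort': array([ 3.71036567e-04, -5.07976770e+01, -8.08284944e-02, -2.36153734e+01,
       -6.14748406e-02,  3.80141311e-02,  1.65027845e-04]), 'tool_pos': array([ 164.74309963, -654.00559633,  246.47150731]), 'tool_rot': array([ 9.92396053e-01,  1.23081506e-01, -1.73834925e-04, -9.93609392e-04]), 'wrist_force': array([-0.30172644,  0.33340444,  0.10134599]), 'moment': array([ 0.01237618, -0.03315013, -0.0030979 ]), 'finger_gap': 87.05499149661074}
scene {'fx': 367.7353465932177, 'fy': 367.7353465932177, 'cx': 263.3981159123218, 'cy': 186.3304979154986, 'R': array([[ 0.54494879,  0.83838382,  0.01197449],
       [ 0.671086  , -0.42755461, -0.6056737 ],
       [-0.50266729,  0.33809706, -0.79562301]]), 't': array([-365.4467172 , -360.58875988, 1746.15709165])}
plate_mid [(0.87, array([304., 145.]), 298), (0.16, array([282., 219.]), 265)]
plate_window [(0.86, array([302., 144.]), 248)]
hook_post [(0.79, array([299., 170.]), 823)]
hook_clamp [(0.72, array([302., 170.]), 851)]
slot [(0.69, array([183., 203.]), 2654)]
top {'fx': 476.7418002429324, 'fy': 476.7418002429324, 'cx': 256.6768642751229, 'cy': 196.00996964930934, 'R': array([[-0.01208365, -0.99992234,  0.00305034],
       [-0.99104774,  0.01157066, -0.13300566],
       [ 0.13296003, -0.00463022, -0.99111058]]), 't': array([   6.87218917,  668.98190975, 1571.35922435])}
plate_mid [(0.48, array([181., 215.]), 60)]
plate_window [(0.5, array([187., 214.]), 73)]
hook_post [(0.97, array([191., 222.]), 1263)]
hook_clamp [(0.88, array([187., 222.]), 1354)]
slot [(0.84, array([337., 240.]), 3400), (0.63, array([190., 223.]), 1355), (0.38, array([362., 234.]), 98)]
```

```bash
sleep 3; ls pics
```

```text
a.png
scene0.png
top0.png
```

View pics/a.png

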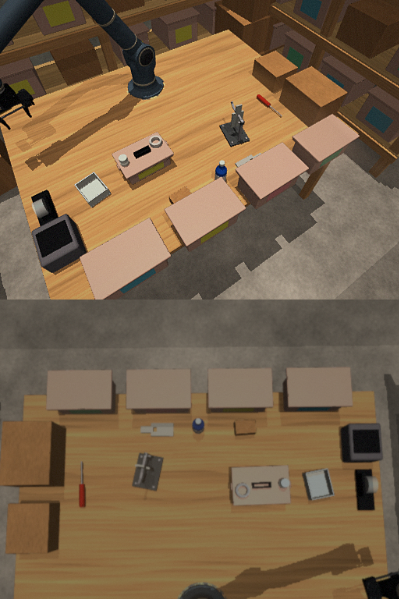

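Run:
```python
import cv2,numpy as np
s=cv2.imread("pics/scene0.png");t=cv2.imread("pics/top0.png")
a=cv2.resize(s[115:195,265:345],(400,400),interpolation=3)
b=cv2.resize(t[180:260,150:230],(400,400),interpolation=3)
c=cv2.resize(t[200:280,285:385],(400,320),interpolation=3)
d=cv2.resize(s[165:245,135:235],(400,320),interpolation=3)
cv2.imwrite("pics/b.png",cv2.resize(np.vstack([np.hstack([a,b]),np.hstack([d,c])]),(660,594)))
```

```text
(no output)
```

View pics/b.png

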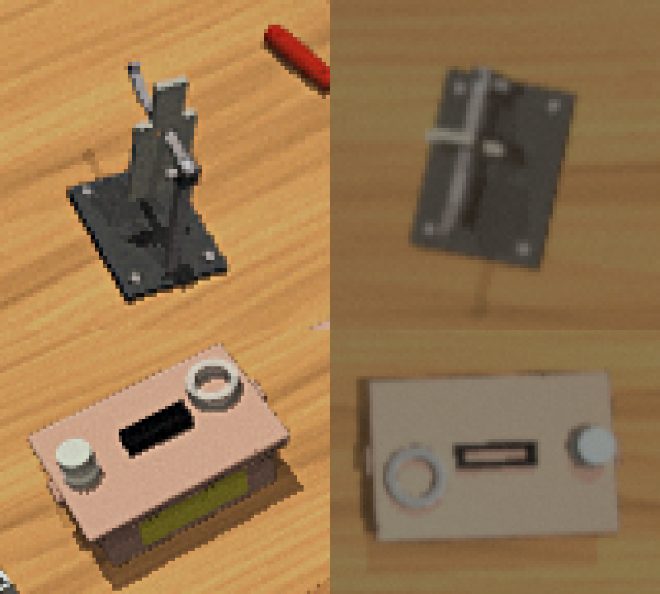

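```bash
cat > h.py <<'E'
import numpy as np
from bench import telemetry, vision
from scipy.spatial.transform import Rotation as Ro
def bp(ci,uv,z):
    d=ci["R"].T@np.array([(uv[0]-ci["cx"])/ci["fx"],(uv[1]-ci["cy"])/ci["fy"],1.])
    C=-ci["R"].T@ci["t"]; return C+d*(z-C[2])/d[2]
def pj(ci,X):
    p=ci["R"]@np.asarray(X)+ci["t"]; return np.array([ci["fx"]*p[0]/p[2]+ci["cx"],ci["fy"]*p[1]/p[2]+ci["cy"]])
E
python3 - <<'E'
from h import *
np.set_printoptions(precision=1,suppress=True)
t=vision.camera_info("top")
for n,p,z in [("post",(187.1,197.5),160),("tip",(179.1,236.2),178),("tabtop",(178.4,212.7),216.5),("rshoulder",(189.5,215.9),170)]:
    print(n,bp(t,p,z))
# box crop origin (330,330) zoom 3.3,
Z=3.3
f=lambda x,y:(285+(x-330)/Z,200+(y-330)/Z)
for n,p,z in [("slotc",(496.5,455),122),("L",(457,455),122),("R",(537,454.5),122),("bl",(380,540),100),("br",(617,529),100),("tl",(371,381),100),("tr",(608,373),100),]:
    print(n,bp(t,f(*p),z))
w=vision.camera_info("wrist");o=telemetry.get_obs()
R=Ro.from_quat(o["tool_rot"]).as_matrix();C=-w["R"].T@w["t"]
print("cam in tool",R.T@(C-o["tool_pos"]),"\n",R,"\n",w["R"]@R,w["fx"],w["cx"],w["cy"])
E
```

```text
post [651.4 218.2 160. ]
tip [529.4 239.3 178. ]
tabtop [598.  236.  216.5]
rshoulder [592.3 208.9 170. ]
slotc [ 521.  -250.4  122. ]
L [ 521.4 -212.2  122. ]
R [ 521.  -289.6  122. ]
bl [ 440.8 -137.8  100. ]
br [ 448.6 -369.2  100. ]
tl [ 596.2 -132.7  100. ]
tr [ 601.3 -367.   100. ]
cam in tool [  68.    -0.7 -137. ] 
 [[ 1.   0.2  0. ]
 [ 0.2 -1.  -0. ]
 [ 0.   0.  -1. ]] 
 [[ 0.   1.   0. ]
 [-1.   0.  -0.2]
 [-0.2 -0.   1. ]] 275.5743710294241 256.1033507546123 189.38305892058355
```

The hook points towards the robot, at about azimuth 169°. The plate hangs edge-on to it, and the slot is near (521,-250). Next I'll move closer and test what the arm does at its inner reach limit. I need a 28° tilt, and the move rows don't give one directly.

```bash
python3 -m inch '[[0.1,-0.13,0,0],[0.23,-0.29,0,0],[0.77,-1,0,0],[0.77,-1,0,0],[0.77,-1,0,0],[0.77,-1,0,0],[0.77,-1,0,0],[0.77,-1,0,0],[0.77,-1,0,0],[0.77,-1,0,0]]'; python3 -m inch '[[0.1,-0.13,0,0],[0.23,-0.29,0,0],[0.77,-1,0,0],[0.77,-1,0,0],[0.77,-1,0,0],[0.77,-1,0,0],[0.77,-1,0,0],[0.77,-1,0,0],[0.77,-1,0,0],[0.77,-1,0,0]]'; python3 -m inch '[[-0.4,0,0,0],[-0.4,0,0,0],[-0.4,0,0,0],[-0.4,0,0,0],[-0.4,0,0,0]]'; python3 -c "
from h import *
o=telemetry.get_obs();print(o['q'].round(2),Ro.from_quat(o['tool_rot']).as_matrix().round(3))"
```

```text
t: 1.43
tool_pos: [291.2, -364.2, 248.1]
tool_rot: [0.992, 0.125, 0.0, 0.001]
wrist_force: [-1.1, -0.1, 0.1]
finger_gap: 86.9
t: 2.27
tool_pos: [416.7, -74.7, 247.9]
tool_rot: [0.992, 0.125, 0.0, 0.001]
wrist_force: [-0.4, -0.6, -0.8]
finger_gap: 87.2
t: 2.68
tool_pos: [319.2, -101.6, 248.2]
tool_rot: [0.992, 0.122, 0.001, 0.001]
wrist_force: [0.8, 0.9, 0.2]
finger_gap: 86.9
[ 0.67 -0.1  -0.45  2.23 -0.05  1.   -1.07] [[ 0.97   0.243  0.002]
 [ 0.243 -0.97  -0.002]
 [ 0.002  0.003 -1.   ]]
```

```bash
python3 -m inch '[[-0.4,0,0,0],[-0.4,0,0,0],[-0.4,0,0,0],[-0.4,0,0,0],[-0.4,0,0,0]]';  python3 -c "
from h import *
o=telemetry.get_obs();print(o['q'].round(2),Ro.from_quat(o['tool_rot']).as_matrix().round(3))"
```

```text
t: 3.1
tool_pos: [223.0, -126.8, 248.6]
tool_rot: [0.993, 0.121, 0.002, 0.002]
wrist_force: [0.8, 0.9, 0.2]
finger_gap: 87.3
[ 0.74 -0.27 -0.3   2.36 -0.09  1.04 -0.83] [[ 0.971  0.24   0.004]
 [ 0.24  -0.971 -0.003]
 [ 0.004  0.004 -1.   ]]
```

```bash
python3 -m inch '[[-0.35,0,0,0],[-0.35,0,0,0],[-0.35,0,0,0],[-0.35,0,0,0]]';  python3 -c "
from h import *
o=telemetry.get_obs();print(o['q'].round(2),Ro.from_quat(o['tool_rot']).as_matrix().round(3))"
```

```text
t: 3.43
tool_pos: [150.2, -159.5, 237.2]
tool_rot: [0.993, 0.12, -0.004, -0.006]
wrist_force: [0.1, -0.6, 0.2]
finger_gap: 86.8
[ 1.14 -0.33 -0.37  2.42 -0.14  1.05 -0.47] [[ 0.971  0.238 -0.009]
 [ 0.238 -0.971  0.012]
 [-0.006 -0.014 -1.   ]]
```

The arm holds orientation over position at its limits, so it can't easily be made to tilt. I'll pinch the tab by its edges instead, so the jaw axis is the tilt axis. Then I can pivot the plate in a light grip. First I need a look from above.

```bash
for i in 1 2; do python3 -m inch '[[0.15,-0.08,-0.02,0],[0.683,-0.37,-0.09,0],[0.683,-0.37,-0.09,0],[0.683,-0.37,-0.09,0],[0.683,-0.37,-0.09,0],[0.683,-0.37,-0.09,0],[0.683,-0.37,-0.09,0]]' | tail -4; done;  python3 -m inch '[[0.15,-0.08,-0.02,0.07],[0.683,-0.37,-0.09,0.28],[0.683,-0.37,-0.09,0.28],[0.683,-0.37,-0.09,0.28],[0.683,-0.37,-0.09,0.28],[0.683,-0.37,-0.09,0.28],[0.683,-0.37,-0.09,0.28],[0.683,-0.37,-0.09,0.28]]' 0.2
python3 - <<'E'
from h import *
import cv2
np.set_printoptions(precision=3,suppress=True)
o=telemetry.get_obs();ci=vision.camera_info("wrist");im=vision.camera("wrist")
print(o["q"],Ro.from_quat(o["tool_rot"]).as_matrix(),o['tool_pos'])
np.savez("w1.npz",R=ci["R"],t=ci["t"],fx=ci["fx"],fy=ci["fy"],cx=ci["cx"],cy=ci["cy"])
for q in ["plate_mid","plate_window","hook_post","hook_clamp"]:
    r=vision.silhouettes("wrist",q);print(q,[(d["conf"],d["uv"],d["pixels"].sum()) for d in r[:2]])
cv2.imwrite("pics/w1raw.png",im[:,:,::-1]);cv2.imwrite("pics/w1.png",cv2.resize(im,(800,600),interpolation=3)[:,:,::-1])
E
```

```text
tool_pos: [296.5, -28.2, 260.5]
tool_rot: [0.992, 0.123, -0.003, -0.007]
wrist_force: [-0.1, -0.2, -0.0]
finger_gap: 86.7
tool_pos: [440.4, 103.2, 282.8]
tool_rot: [0.992, 0.124, -0.004, -0.009]
wrist_force: [-0.3, -0.4, -0.3]
finger_gap: 87.1
t: 5.27
tool_pos: [582.7, 232.2, 305.4]
tool_rot: [0.995, -0.096, -0.007, -0.006]
wrist_force: [-0.9, -0.0, -0.7]
finger_gap: 52.6
[ 0.186  0.498 -0.912  1.539  0.383  1.302 -2.533] [[ 0.981 -0.192 -0.012]
 [-0.192 -0.981  0.014]
 [-0.015 -0.012 -1.   ]] [582.673 232.242 305.385]
plate_mid [(0.58, [252.8, 169.2], np.int64(1515))]
plate_window [(0.9, [258.2, 169.9], np.int64(1557))]
hook_post [(0.89, [257.7, 142.7], np.int64(5639))]
hook_clamp [(0.89, [257.6, 141.8], np.int64(5361))]
```

View pics/w1.png

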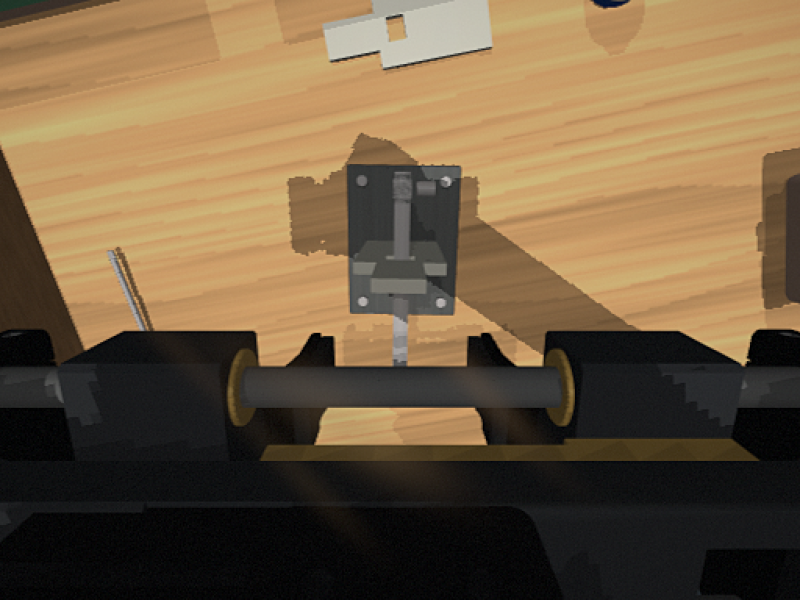

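```bash
python3 - <<'E'
from h import *
np.set_printoptions(precision=1,suppress=True)
c=dict(np.load("w1.npz"))
s=.64
for n,p,z in [("post",(402,178),160),("bar1",(401.5,205),160),("bar2",(400.5,245),160),("bar3",(400,312),165),("tabL",(371,280),216.5),("tabR",(426,280),216.5),("tabLn",(371,293),216.5),("tabRn",(426,293),216.5),("shL",(354,266),170),("shR",(446,266),170)]:
    print(n,bp(c,(p[0]*s,p[1]*s),z))
E
python3 -m inch '[[0,0,-0.1,-0.08],[0,0,-0.1,-0.16],[0,0,-0.1,-0.24],[0,0,-0.1,-0.32],[0,0,-0.1,-0.4],[0,0,-0.1,-0.48],[0,0,-0.1,-0.56],[0,0,-0.1,-0.64],[0,0,-0.1,-0.72],[0,0,-0.1,-0.8],[0,0,-0.1,-0.88],[0,0,-0.1,-0.96]]'
python3 -m inch '[[0,0,0,-0.08],[0,0,0,-0.16],[0,0,0,-0.24],[0,0,0,-0.32],[0,0,0,-0.4],[0,0,0,-0.48],[0,0,0,-0.56],[0,0,0,-0.64],[0,0,0,-0.72],[0,0,0,-0.8],[0,0,0,-0.88],[0,0,0,-0.96]]'
python3 -m inch '[[0,0,0,-0.08],[0,0,0,-0.12],[0,0,0,-0.12]]'; python3 -c "
from h import *
o=telemetry.get_obs();print(o['q'].round(2),Ro.from_quat(o['tool_rot']).as_matrix().round(3))"
```

```text
post [651.8 220.2 160. ]
bar1 [635.4 223.7 160. ]
bar2 [610.3 229.2 160. ]
bar3 [566.7 238.  165. ]
tabL [603.  246.1 216.5]
tabR [597.4 217.2 216.5]
tabLn [595.9 247.7 216.5]
tabRn [590.3 218.5 216.5]
shL [604.2 260.7 170. ]
shR [593.  202.8 170. ]
t: 6.52
tool_pos: [583.3, 231.5, 331.5]
tool_rot: [0.792, 0.61, 0.001, -0.009]
wrist_force: [0.5, 0.9, -0.5]
finger_gap: 52.1
t: 7.52
tool_pos: [583.2, 230.6, 331.7]
tool_rot: [0.164, 0.986, 0.006, -0.006]
wrist_force: [1.2, 0.4, -0.3]
finger_gap: 52.2
t: 7.77
tool_pos: [583.1, 229.7, 331.9]
tool_rot: [0.07, 0.998, 0.006, -0.005]
wrist_force: [0.7, 0.1, -0.1]
finger_gap: 52.1
[ 0.38  0.69 -1.37  1.5   0.66  1.49  0.44] [[-0.99   0.14  -0.008]
 [ 0.14   0.99   0.013]
 [ 0.01   0.011 -1.   ]]
```

```bash
python3 -m inch '[[0,0,0.1,0.037],[0,0,0.1,0.037],[0,0,0.1,0.037]]'
python3 - <<'E'
from h import *
import cv2
np.set_printoptions(precision=3,suppress=True)
o=telemetry.get_obs();ci=vision.camera_info("wrist");im=vision.camera("wrist")
print(o["q"],Ro.from_quat(o["tool_rot"]).as_matrix(),o['tool_pos'])
np.savez("w2.npz",R=ci["R"],t=ci["t"],fx=ci["fx"],fy=ci["fy"],cx=ci["cx"],cy=ci["cy"])
cv2.imwrite("pics/w2.png",cv2.resize(im[60:285,156:356],None,fx=2.66,fy=2.66,interpolation=3)[:,:,::-1])
for x in (0,56,83,99,110,126):
    P=np.array([651.8,220.2,160])+x*np.array([-.9806,.196,0]);print(x,((pj(ci,P)-[156,60])*2.66).round())
E
```

```text
t: 8.02
tool_pos: [582.7, 228.8, 306.1]
tool_rot: [0.1, 0.995, 0.005, -0.005]
wrist_force: [-0.4, 0.4, 0.6]
finger_gap: 52.2
[ 0.374  0.701 -1.339  1.533  0.671  1.448  0.379] [[-0.98   0.198 -0.01 ]
 [ 0.198  0.98   0.011]
 [ 0.012  0.008 -1.   ]] [582.717 228.779 306.11 ]
0 [274. 497.]
56 [274. 368.]
83 [274. 302.]
99 [274. 262.]
110 [274. 233.]
126 [274. 191.]
```

View pics/w2.png

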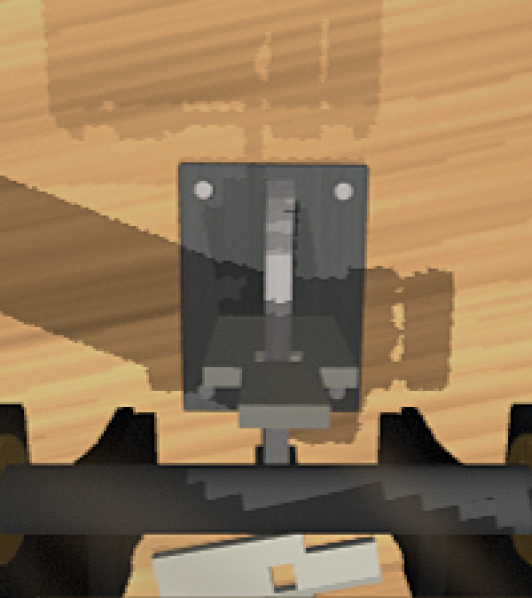

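Run:
```python
from h import *
import cv2
c=dict(np.load("w2.npz"))
hx=np.array([-.9806,.196,0]);P0=np.array([651.8,220.2,160])
a=np.radians(28)
for xb in (83,87,91,95,99):
    r=[]
    for s,n in [(0,0),(25,0),(25,7),(30,7),(30,-6)]:
        X=P0+(xb+s*np.cos(a)-n*np.sin(a))*hx+[0,0,s*np.sin(a)+n*np.cos(a)]
        r.append(round((pj(c,X)[1]-60)*2.66))
    print(xb,r)
im=cv2.imread("pics/w2.png",0)
print([(i,int(im[i,268:290].mean())) for i in range(172,360,4)])
```

```text
83 [302, 249, 260, 249, 229]
87 [292, 239, 249, 238, 218]
91 [282, 228, 238, 226, 207]
95 [272, 217, 227, 215, 196]
99 [262, 205, 216, 204, 185]
[(172, 93), (176, 92), (180, 98), (184, 107), (188, 106), (192, 109), (196, 108), (200, 131), (204, 126), (208, 123), (212, 117), (216, 127), (220, 131), (224, 150), (228, 149), (232, 134), (236, 127), (240, 128), (244, 128), (248, 132), (252, 145), (256, 182), (260, 180), (264, 180), (268, 179), (272, 179), (276, 179), (280, 179), (284, 178), (288, 178), (292, 178), (296, 179), (300, 157), (304, 103), (308, 108), (312, 106), (316, 89), (320, 85), (324, 85), (328, 85), (332, 85), (336, 85), (340, 85), (344, 85), (348, 85), (352, 86), (356, 86)]
```

Run:
```python
from h import *
c=dict(np.load("w2.npz"));f=lambda x,y:(156+x/2.66,60+y/2.66)
np.set_printoptions(precision=1,suppress=True)
for p,z in [((284.5,406),216.5),((284.5,428),216.5),((279,240),171),((278,340),160),((280,370),170),((267,450),160),((267,465),160)]: print(p,bp(c,f(*p),z))
tc=(bp(c,f(284.5,406),216.5)+bp(c,f(284.5,428),216.5))/2
o=telemetry.get_obs();R=Ro.from_quat(o["tool_rot"]).as_matrix()
T=(tc+[596.7,232.4,216.5])/2;T[2]=196+25
print(T,R.T@(T-o["tool_pos"])/250)
```

```text
(284.5, 406) [594.3 234.2 216.5]
(284.5, 428) [601.8 232.7 216.5]
(279, 240) [545.8 243.1 171. ]
(278, 340) [585.7 235.1 160. ]
(280, 370) [595.2 233.8 170. ]
(267, 450) [630.6 221.6 160. ]
(267, 465) [637.1 220.3 160. ]
[597.4 232.9 221. ] [-0.1  0.   0.3]
```

```bash
python3 -m inch '[[-0.02,0.01,0.1,0],[-0.058,0.025,0.2,0],[-0.058,0.025,0.28,0],[-0.058,0.025,0.32,0],[-0.058,0.025,0.34,0],[-0.058,0.025,0.34,0]]'; python3 -m inch '[[0,0,0,0],[0,0,0,0],[0,0,0,0],[0,0,0,0],[0,0,0,0],[0,0,0,0]]' -1 6
python3 - <<'E'
from h import *
import cv2
np.set_printoptions(precision=3,suppress=True)
o=telemetry.get_obs();ci=vision.camera_info("wrist");im=vision.camera("wrist")
print(o["q"],Ro.from_quat(o["tool_rot"]).as_matrix(),o['tool_pos'],o['wrist_force'])
a=im[60:285,156:356];
s=vision.camera("scene")[105:195,265:345]
a=cv2.resize(a,(400,450),interpolation=3);s=cv2.resize(s,(400,450),interpolation=3)
cv2.imwrite("pics/g1.png",np.hstack([a,s])[:,:,::-1])
E
```

```text
t: 8.57
tool_pos: [597.5, 233.9, 222.1]
tool_rot: [0.099, 0.995, 0.006, -0.005]
wrist_force: [-0.1, 0.3, 0.9]
finger_gap: 51.9
t: 9.07
tool_pos: [597.8, 234.0, 222.9]
tool_rot: [0.099, 0.995, 0.006, -0.005]
wrist_force: [0.3, -0.9, 2.7]
finger_gap: 30.4
[ 0.335  0.785 -1.27   1.598  0.753  1.334  0.335] [[-0.98   0.197 -0.008]
 [ 0.197  0.98   0.012]
 [ 0.01   0.011 -1.   ]] [597.765 233.974 222.882] [ 0.327 -0.853  2.733]
```

View pics/g1.png

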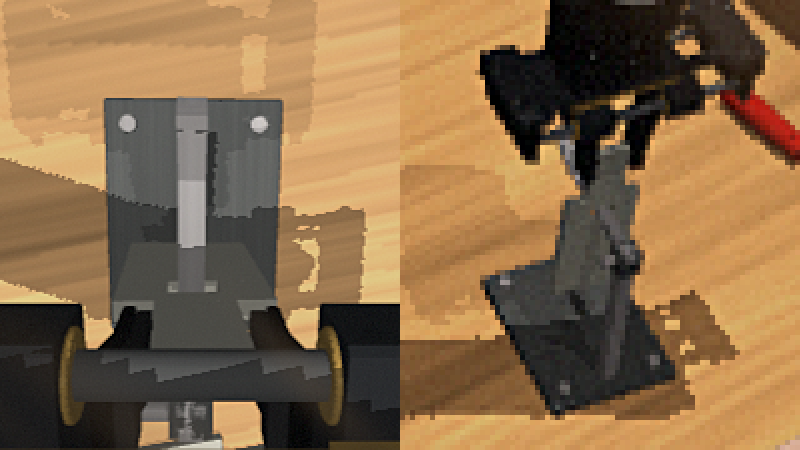

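```bash
cat >> h.py <<'E'
def fm():
    o=telemetry.get_obs();np.set_printoptions(precision=2,suppress=True)
    R=Ro.from_quat(o["tool_rot"]).as_matrix()
    d=o["tool_pos"]-np.array([651.8,220.2,160]);hx=np.array([-.9806,.196,0]);hy=np.array([-.196,-.9806,0])
    print("t %.2f hook xyz"%o["t"],np.array([d@hx,d@hy,d[2]]),"F hook",np.array([o["wrist_force"]@hx,o["wrist_force"]@hy,o["wrist_force"][2]]),"M",np.array([o["moment"]@hx,o["moment"]@hy,o["moment"][2]]),o["finger_gap"].round(1))
E
python3 -c "from h import *;fm()"
python3 -m inch '[[0,0,-0.006,0],[0,0,-0.012,0],[0,0,-0.018,0],[0,0,-0.018,0],[0,0,-0.018,0]]' - 4 >/dev/null; python3 -c "from h import *;fm()"
python3 -m inch '[[-0.03,0,0,0],[-0.06,0,0,0],[-0.09,0,0,0],[-0.1,0,0,0],[-0.1,0,0,0]]' >/dev/null; python3 -c "from h import *;fm()"
```

```text
Traceback (most recent call last):
  File "h.py", line 13, in fm
    print("t %.2f hook xyz"%o["t"],np.array([d@hx,d@hy,d[2]]),"F hook",np.array([o["wrist_force"]@hx,o["wrist_force"]@hy,o["wrist_force"][2]]),"M",np.array([o["moment"]@hx,o["moment"]@hy,o["moment"][2]]),o["finger_gap"].round(1))
                                                                                                                                                                                                            ^^^^^^^^^^^^^^^^^^^^^
AttributeError: 'float' object has no attribute 'round'
Traceback (most recent call last):
  File "h.py", line 13, in fm
    print("t %.2f hook xyz"%o["t"],np.array([d@hx,d@hy,d[2]]),"F hook",np.array([o["wrist_force"]@hx,o["wrist_force"]@hy,o["wrist_force"][2]]),"M",np.array([o["moment"]@hx,o["moment"]@hy,o["moment"][2]]),o["finger_gap"].round(1))
                                                                                                                                                                                                            ^^^^^^^^^^^^^^^^^^^^^
AttributeError: 'float' object has no attribute 'round'
Traceback (most recent call last):
  File "h.py", line 13, in fm
    print("t %.2f hook xyz"%o["t"],np.array([d@hx,d@hy,d[2]]),"F hook",np.array([o["wrist_force"]@hx,o["wrist_force"]@hy,o["wrist_force"][2]]),"M",np.array([o["moment"]@hx,o["moment"]@hy,o["moment"][2]]),o["finger_gap"].round(1))
                                                                                                                                                                                                            ^^^^^^^^^^^^^^^^^^^^^
AttributeError: 'float' object has no attribute 'round'
```

```bash
sed -i 's/o\["finger_gap"\].round(1)/round(o["finger_gap"],1)/' h.py
python3 -c "from h import *;fm()"
python3 -m inch '[[-0.012,0,0,0],[-0.012,0,0,0],[-0.012,0,0,0]]' >/dev/null; python3 -c "from h import *;fm()"
python3 -m inch '[[-0.012,0,0,0],[-0.012,0,0,0],[-0.012,0,0,0]]' >/dev/null; python3 -c "from h import *;fm()"
```

```text
t 10.00 hook xyz [29.49 -2.48 66.49] F hook [ 0.75  1.32 -1.17] M [-0.11  0.15 -0.05] 30.6
t 10.25 hook xyz [26.47 -2.44 66.38] F hook [ 0.   -0.15 -1.11] M [-0.12  0.12 -0.06] 30.2
t 10.50 hook xyz [23.38 -2.36 66.35] F hook [ 0.12  0.24 -1.41] M [-0.12  0.12 -0.02] 30.3
```

```bash
python3 -m inch '[[-0.016,0,0,0],[-0.016,0,0,0],[-0.016,0,0,0]]' >/dev/null; python3 -c "from h import *;fm()"
python3 -m inch '[[-0.016,0,0,0],[-0.016,0,0,0],[-0.016,0,0,0]]' >/dev/null; python3 -c "from h import *;fm()"
python3 -m inch '[[-0.016,0,0,0],[-0.016,0,0,0],[-0.016,0,0,0]]' >/dev/null; python3 -c "from h import *;fm()"
```

```text
t 10.75 hook xyz [19.09 -2.23 66.23] F hook [-0.7  -0.95 -0.31] M [-0.12  0.14 -0.04] 30.5
t 11.00 hook xyz [14.84 -2.14 66.1 ] F hook [ 0.19 -0.25 -0.44] M [-0.04  0.12 -0.  ] 30.0
t 11.25 hook xyz [10.62 -2.08 65.97] F hook [ 0.47  0.83 -0.37] M [-0.09  0.09 -0.02] 30.0
```

```bash
cat >> h.py <<'E'
import cv2
hx=np.array([-.9806,.196,0]);hy=np.array([-.196,-.9806,0]);uz=np.array([0,0,1.])
def plate(ci,T,th,up):
    """plate model pixels; T=TCP, th tilt deg (tab toward post), up=height of TCP above plate_mid along plate"""
    a=np.radians(th);pz=uz*np.cos(a)-hx*np.sin(a);px=hx*np.cos(a)+uz*np.sin(a)
    m=T-6*uz-pz*(up-6)
    return lambda x,y,z:pj(ci,m+px*x+hy*y+pz*z)
def shot(fn,ths=(0,28),up=78):
    o=telemetry.get_obs();ci=vision.camera_info("wrist");im=vision.camera("wrist")
    np.savez("last.npz",T=o["tool_pos"],**{k:ci[k] for k in ("R","t","fx","fy","cx","cy")})
    cv2.imwrite("pics/"+fn,cv2.resize(im[40:384,106:406],None,fx=1.7,fy=1.7,interpolation=3)[:,:,::-1])
    for th in ths:
        P=plate(ci,o["tool_pos"],th,up)
        print(th,[(n,((P(*p)-[106,40])*1.7).round().astype(int).tolist()) for n,p in [("footL",(4,30,-73.5)),("footR",(4,-30,-73.5)),("shL",(4,30,27)),("shR",(4,-30,27)),("sillL",(4,10,1.5)),("topL",(4,10,17))]])
E
python3 -c "from h import *;fm();shot('p6.png')"
```

```text
t 11.25 hook xyz [10.62 -2.08 65.97] F hook [ 0.47  0.83 -0.37] M [-0.09  0.09 -0.02] 30.0
0 [('footL', [204, 241]), ('footR', [299, 240]), ('shL', [181, 291]), ('shR', [323, 290]), ('sillL', [231, 274]), ('topL', [229, 284])]
28 [('footL', [197, 129]), ('footR', [304, 128]), ('shL', [176, 247]), ('shR', [327, 246]), ('sillL', [228, 209]), ('topL', [227, 231])]
```

View pics/p6.png

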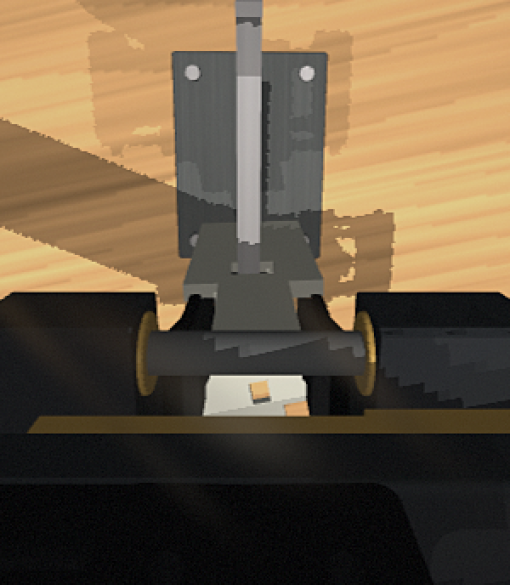

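```bash
python3 -m inch '[[-0.012,0,0,0],[-0.024,0,0.001,0],[-0.036,0,0.003,0],[-0.036,0,0.003,0]]' >/dev/null; python3 -c "from h import *;fm()"
python3 -m inch '[[-0.012,0,0.002,0],[-0.024,0,0.004,0],[-0.032,0,0.006,0],[-0.032,0,0.006,0]]' >/dev/null; python3 -c "from h import *;fm();shot('p7.png')"
```

```text
t 11.63 hook xyz [ 1.06 -1.89 64.9 ] F hook [ 0.98  0.58 -0.56] M [ 0.01  0.07 -0.06] 29.9
t 11.97 hook xyz [-7.44 -1.8  63.03] F hook [ 0.31  0.03 -1.02] M [-0.08  0.04  0.  ] 29.9
0 [('footL', [203, 241]), ('footR', [299, 240]), ('shL', [181, 291]), ('shR', [323, 290]), ('sillL', [230, 274]), ('topL', [229, 284])]
28 [('footL', [196, 129]), ('footR', [304, 128]), ('shL', [176, 247]), ('shR', [327, 246]), ('sillL', [228, 209]), ('topL', [227, 231])]
```

View pics/p7.png

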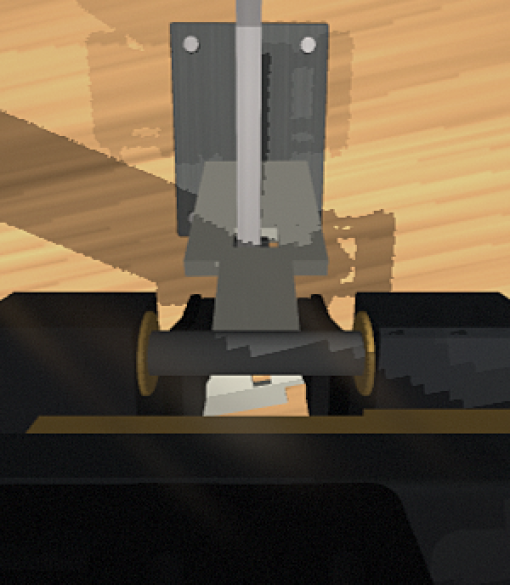

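```bash
python3 -m inch '[[-0.01,0,0.003,0],[-0.02,0,0.006,0],[-0.03,0,0.01,0],[-0.032,0,0.01,0],[-0.032,0,0.01,0]]' >/dev/null; python3 -c "
from h import *
fm();shot('p8.png',(20,25,28,31,34))
im=cv2.imread('pics/p8.png',0).astype(int);c=im[:,212:226].mean(1)
print([(r,int(c[r])) for r in range(100,180,3)])
c=im[:,190:206].mean(1);print([(r,int(c[r])) for r in range(225,285,3)])"
```

```text
t 12.43 hook xyz [-15.36  -1.87  60.31] F hook [ 1.23  1.02 -1.16] M [-0.17  0.01 -0.  ] 30.0
20 [('footL', [199, 162]), ('footR', [302, 161]), ('shL', [178, 259]), ('shR', [325, 257]), ('sillL', [229, 227]), ('topL', [228, 245])]
25 [('footL', [197, 141]), ('footR', [303, 141]), ('shL', [177, 251]), ('shR', [326, 250]), ('sillL', [229, 215]), ('topL', [227, 236])]
28 [('footL', [196, 129]), ('footR', [304, 128]), ('shL', [176, 247]), ('shR', [327, 246]), ('sillL', [228, 209]), ('topL', [227, 231])]
31 [('footL', [195, 117]), ('footR', [305, 116]), ('shL', [175, 243]), ('shR', [327, 242]), ('sillL', [228, 202]), ('topL', [227, 226])]
34 [('footL', [194, 104]), ('footR', [306, 103]), ('shL', [174, 239]), ('shR', [328, 238]), ('sillL', [227, 196]), ('topL', [226, 221])]
[(100, 88), (103, 88), (106, 88), (109, 88), (112, 88), (115, 88), (118, 87), (121, 88), (124, 88), (127, 87), (130, 86), (133, 139), (136, 133), (139, 132), (142, 132), (145, 132), (148, 132), (151, 132), (154, 133), (157, 132), (160, 133), (163, 133), (166, 132), (169, 133), (172, 133), (175, 133), (178, 133)]
[(225, 88), (228, 91), (231, 91), (234, 91), (237, 91), (240, 91), (243, 91), (246, 90), (249, 90), (252, 94), (255, 93), (258, 94), (261, 94), (264, 93), (267, 120), (270, 121), (273, 119), (276, 116), (279, 113), (282, 115)]
```

View pics/p8.png

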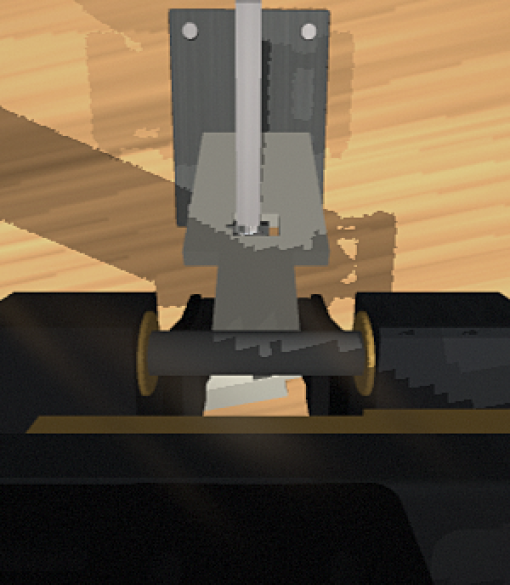

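```bash
cat >> h.py <<'E'
from scipy.optimize import least_squares
P0=np.array([651.8,220.2,160])
def fit(meas):
    """meas: list of (local xyz, view uv) -> theta, mid hook xyz"""
    c=dict(np.load("last.npz"))
    d0=c["T"]-P0
    def res(p):
        a=np.radians(p[0]);pz=uz*np.cos(a)-hx*np.sin(a);px=hx*np.cos(a)+uz*np.sin(a)
        m=P0+p[1]*hx+p[2]*hy+p[3]*uz
        return np.concatenate([((pj(c,m+px*q[0]+hy*q[1]+pz*q[2])-[106,40])*1.7-v) for q,v in meas])
    s=least_squares(res,[25,d0@hx+30,d0@hy,d0[2]-75]);p=s.x
    print("fit th,mid",p,"rms",np.sqrt((s.fun**2).mean()))
    a=np.radians(p[0]);w=np.array([p[1]-9.25*np.sin(a),p[2],p[3]+9.25*np.cos(a)])
    print("window",w,"minus TCP",w-[d0@hx,d0@hy,d0[2]],"mid-TCP",p[1]-d0@hx,p[3]-d0[2])
E
python3 - <<'E'
from h import *
np.set_printoptions(precision=1,suppress=True)
fit([((4,30,-73.5),(205,132)),((4,-30,-73.5),(309,132)),((4,30,27),(184,265)),((4,-30,27),(328,265)),((4,-10,1.5),(281,214)),((4,-10,17),(281,236))])
fm()
c=dict(np.load("last.npz"))
for x,z in((100,0),(60,0),(20,0)): print([((pj(c,P0+x*hx+y*hy)-[106,40])*1.7).round().tolist() for y in (5,-5)])
E
```

```text
fit th,mid [ 31.9  13.   -4.7 -14.9] rms 3.5205762910877287
window [ 8.1 -4.7 -7.1] minus TCP [ 23.4  -2.8 -67.4] mid-TCP 28.34350425299367 -75.23516683956285
t 12.48 hook xyz [-15.3   -1.85  60.4 ] F hook [ 1.73 -0.35 -0.76] M [-0.1   0.01  0.  ] 29.9
[[232.0, 8.0], [257.0, 8.0]]
[[233.0, 116.0], [258.0, 116.0]]
[[235.0, 214.0], [258.0, 213.0]]
```

```bash
python3 -m inch '[[0,0,0,0],[0.01,-0.006,-0.001,0],[0.04,-0.012,-0.002,0],[0.08,-0.012,-0.002,0],[0.12,-0.012,-0.002,0],[0.16,-0.012,-0.002,0],[0.2,-0.012,-0.002,0],[0.22,-0.012,-0.002,0],[0.24,-0.012,-0.002,0],[0.24,-0.012,-0.002,0]]' - 8 >/dev/null; python3 -c "from h import *;fm()"
python3 -m inch '[[0.03,0,0,0],[0.06,0,0,0],[0.09,0,0,0],[0.09,0,0,0],[0.09,0,0,0]]' >/dev/null; python3 -c "
from h import *
fm();shot('p9.png',(20,24,28,32))"
```

```text
t 13.32 hook xyz [45.78  0.62 61.86] F hook [-0.41  0.13 -0.28] M [-0.06  0.21 -0.  ] 29.8
t 13.73 hook xyz [68.72  0.38 62.3 ] F hook [-0.38  0.32 -0.23] M [-0.14  0.23  0.02] 29.8
20 [('footL', [199, 161]), ('footR', [302, 161]), ('shL', [178, 258]), ('shR', [325, 258]), ('sillL', [229, 226]), ('topL', [228, 245])]
24 [('footL', [198, 145]), ('footR', [303, 145]), ('shL', [177, 253]), ('shR', [326, 252]), ('sillL', [229, 217]), ('topL', [228, 238])]
28 [('footL', [197, 129]), ('footR', [304, 128]), ('shL', [176, 247]), ('shR', [327, 246]), ('sillL', [228, 208]), ('topL', [227, 231])]
32 [('footL', [195, 112]), ('footR', [306, 112]), ('shL', [175, 242]), ('shR', [328, 241]), ('sillL', [228, 200]), ('topL', [227, 224])]
```

View pics/p9.png

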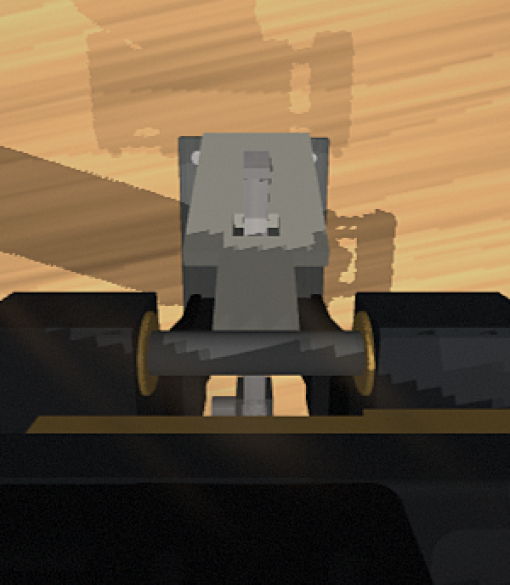

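Run:
```python
from h import *
np.set_printoptions(precision=1,suppress=True)
c=dict(np.load("last.npz"));a=np.radians(28)
for xb in (96,98,100,102):
    print(xb,[int(round((pj(c,P0+(xb+s*np.cos(a)-n*np.sin(a))*hx+(s*np.sin(a)+n*np.cos(a))*uz)[1]-40)*1.7)) for s,n in [(0,0),(25,0),(25,7),(30,7),(30,-6)]])
fit([((4,30,-73.5),(204,133)),((4,-30,-73.5),(308,133)),((4,30,27),(184,265)),((4,-30,27),(328,265)),((4,-10,1.5),(281,213)),((4,10,1.5),(232,213)),((4,-10,17),(282,236)),((4,10,17),(231,236))])
im=cv2.imread("pics/p9.png",0).astype(int);r=im[:,249:264].mean(1);print([(i,int(r[i])) for i in range(130,245,2)])
r=im[:,236:243].mean(1);print([(i,int(r[i])) for i in range(204,250,2)])
```

```text
96 [231, 182, 192, 181, 164]
98 [227, 177, 187, 176, 158]
100 [222, 172, 182, 171, 153]
102 [217, 167, 177, 165, 148]
fit th,mid [ 30.6  98.2  -1.9 -10.4] rms 3.8269761109412914
window [93.5 -1.9 -2.5] minus TCP [ 24.8  -2.2 -64.8] mid-TCP 29.474000612211327 -72.74084668660286
[(130, 160), (132, 149), (134, 130), (136, 130), (138, 130), (140, 131), (142, 130), (144, 130), (146, 130), (148, 131), (150, 127), (152, 111), (154, 112), (156, 113), (158, 113), (160, 113), (162, 115), (164, 114), (166, 111), (168, 126), (170, 132), (172, 131), (174, 132), (176, 131), (178, 128), (180, 124), (182, 138), (184, 136), (186, 136), (188, 136), (190, 135), (192, 136), (194, 136), (196, 136), (198, 136), (200, 136), (202, 136), (204, 135), (206, 136), (208, 135), (210, 136), (212, 136), (214, 135), (216, 136), (218, 151), (220, 166), (222, 164), (224, 163), (226, 164), (228, 163), (230, 165), (232, 162), (234, 111), (236, 121), (238, 132), (240, 131), (242, 131), (244, 130)]
[(204, 131), (206, 131), (208, 130), (210, 130), (212, 134), (214, 154), (216, 155), (218, 151), (220, 151), (222, 152), (224, 157), (226, 162), (228, 28), (230, 41), (232, 43), (234, 45), (236, 115), (238, 132), (240, 131), (242, 131), (244, 130), (246, 127), (248, 123)]
```

```bash
cat >> h.py <<'E'
def favg(n=8):
    A=[]
    for i in range(n):
        vision.camera("top");o=telemetry.get_obs();f=o["wrist_force"];m=o["moment"];A.append([f@hx,f@hy,f[2],m@hx,m@hy,m[2]])
    print("avg",np.mean(A,0).round(2))
E
python3 -c "from h import *;fm();favg()"
python3 -m inch '[[0.012,0,-0.005,0],[0.024,0,-0.010,0],[0.037,0,-0.015,0],[0.037,0,-0.015,0]]' >/dev/null; python3 -c "from h import *;fm()"
python3 -m inch '[[0.014,0,-0.0074,0],[0.028,0,-0.0148,0],[0.042,0,-0.022,0],[0.056,0,-0.0296,0],[0.056,0,-0.0296,0],[0.056,0,-0.0296,0]]' >/dev/null; python3 -c "from h import *;fm();favg()"
```

```text
t 13.78 hook xyz [68.18  0.5  62.21] F hook [-0.44 -0.03 -1.26] M [-0.09  0.22  0.01] 29.8
avg [ 0.07 -0.16 -0.8  -0.09  0.17 -0.  ]
t 14.52 hook xyz [78.36  0.07 66.45] F hook [ 0.29 -0.08 -0.63] M [-0.07  0.14  0.03] 29.9
t 15.02 hook xyz [92.4   0.03 74.3 ] F hook [-0.86  0.97 -1.39] M [-0.1   0.19  0.02] 29.7
avg [-0.15  0.15 -0.74 -0.09  0.17 -0.  ]
```

```bash
python3 -m inch '[[0.01,0,-0.004,0],[0.02,0,-0.009,0],[0.03,0,-0.0145,0],[0.04,0,-0.02,0],[0.04,0,-0.02,0]]' >/dev/null; python3 -c "from h import *;fm();favg(5)"
python3 -m inch '[[0.01,0,-0.0053,0],[0.02,0,-0.0106,0],[0.03,0,-0.016,0],[0.04,0,-0.021,0],[0.05,0,-0.0265,0],[0.06,0,-0.032,0],[0.07,0,-0.037,0],[0.08,0,-0.042,0],[0.08,0,-0.042,0]]' >/dev/null; python3 -c "from h import *;fm();favg(5)"
```

```text
t 15.83 hook xyz [102.86  -0.16  79.6 ] F hook [ 0.58 -0.25 -0.55] M [-0.1   0.12  0.01] 29.8
avg [ 0.03 -0.2  -0.63 -0.12  0.16 -0.02]
t 16.83 hook xyz [122.48   0.05  90.12] F hook [ 0.63  0.28 -0.37] M [-0.1   0.12  0.02] 29.9
avg [-0.31  0.02 -0.65 -0.09  0.16 -0.03]
```

```bash
python3 -m inch '[[0.04,0,0,0],[0.1,0,-0.02,0],[0.16,0,-0.08,0],[0.16,0,-0.16,0],[0.16,0,-0.24,0],[0.16,0,-0.32,0],[0.16,0,-0.38,0],[0.16,0,-0.4,0],[0.16,0,-0.4,0]]' >/dev/null; python3 -c "
from h import *
fm();print(telemetry.get_obs()['q']);shot('p10.png',(24,28))
im=cv2.imread('pics/p10.png',0).astype(int);c=im[:,212:226].mean(1);print([(r,int(c[r])) for r in range(105,170,3)])"
```

```text
t 17.83 hook xyz [160.72   0.81 191.05] F hook [ 0.29 -0.45 -0.65] M [-0.15  0.19 -0.06] 30.1
[ 0.41  0.5  -1.35  1.63  0.48  1.4   0.38]
24 [('footL', [198, 145]), ('footR', [303, 144]), ('shL', [177, 253]), ('shR', [326, 251]), ('sillL', [229, 217]), ('topL', [227, 238])]
28 [('footL', [196, 128]), ('footR', [304, 128]), ('shL', [176, 247]), ('shR', [327, 246]), ('sillL', [228, 208]), ('topL', [227, 231])]
[(105, 178), (108, 172), (111, 175), (114, 186), (117, 188), (120, 184), (123, 180), (126, 186), (129, 187), (132, 165), (135, 121), (138, 125), (141, 125), (144, 126), (147, 126), (150, 125), (153, 126), (156, 126), (159, 125), (162, 126), (165, 125), (168, 125)]
```

```bash
python3 -m inch '[[-0.02,-0.03,0,0],[-0.06,-0.09,0,0],[-0.12,-0.18,0,0],[-0.18,-0.27,0,0],[-0.24,-0.36,0,0],[-0.3,-0.45,0,0],[-0.36,-0.54,0,0],[-0.42,-0.63,0,0],[-0.48,-0.72,0,0],[-0.54,-0.81,0,0],[-0.58,-0.87,0,0],[-0.6,-0.9,0,0]]'; python3 -m inch '[[-0.03,-0.04,0,0],[-0.08,-0.12,0,-0.02],[-0.14,-0.21,0,-0.04],[-0.2,-0.3,0,-0.06],[-0.26,-0.39,0,-0.08],[-0.32,-0.48,0,-0.1],[-0.38,-0.57,0,-0.12],[-0.44,-0.66,0,-0.138],[-0.5,-0.75,0,-0.138],[-0.56,-0.84,0,-0.138],[-0.6,-0.9,0,-0.138],[-0.6,-0.9,0,-0.138]]';  python3 -c "
from h import *
fm();o=telemetry.get_obs();print(o['q'],Ro.from_quat(o['tool_rot']).as_matrix())
for i in range(1):
  t=vision.camera('top');c=vision.camera_info('top');r=vision.silhouettes('top','plate_mid');print([(d['conf'],d['uv']) for d in r])"
```

```text
t: 18.88
tool_pos: [596.5, -4.8, 343.3]
tool_rot: [0.103, 0.995, 0.005, -0.007]
wrist_force: [0.5, -1.0, -0.4]
finger_gap: 29.8
t: 19.88
tool_pos: [697.6, -261.1, 336.6]
tool_rot: [-0.002, 1.0, 0.006, -0.007]
wrist_force: [-0.1, -0.8, -1.6]
finger_gap: 29.9
t 19.88 hook xyz [-139.25  463.01  176.61] F hook [-0.04  0.8  -1.61] M [-0.04  0.17  0.01] 29.9
[ 0.88  0.83 -1.24  1.16  0.76  1.64  1.4 ] [[-1.   -0.   -0.01]
 [-0.    1.    0.01]
 [ 0.01  0.01 -1.  ]]
[(0.9, [342.8, 189.9])]
```

Run:
```python
from h import *
np.set_printoptions(precision=1,suppress=True)
o=telemetry.get_obs();ci=vision.camera_info("wrist");im=vision.camera("wrist")
np.savez("w3.npz",T=o["tool_pos"],**{k:ci[k] for k in ("R","t","fx","fy","cx","cy")})
cv2.imwrite("pics/w3.png",cv2.resize(im[0:210,106:406],None,fx=2.6,fy=2.6,interpolation=3)[:,:,::-1])
r=vision.silhouettes("wrist","slot")
print([(d["conf"],d["uv"],d["pixels"].sum()) for d in r[:3]])
for P in [(521,-250,122),(601,-250,100),(601,-130,100),(601,-370,100)]: print(P,(pj(ci,P)-[106,0])*2.6)
```

```text
[(0.79, [260.5, 53.1], np.int64(16645)), (0.58, [77.1, 46.3], np.int64(7820))]
(521, -250, 122) [398.1  62.9]
(601, -250, 100) [395.  256.3]
(601, -130, 100) [633.8 259. ]
(601, -370, 100) [153.7 253.5]
```

View pics/w3.png

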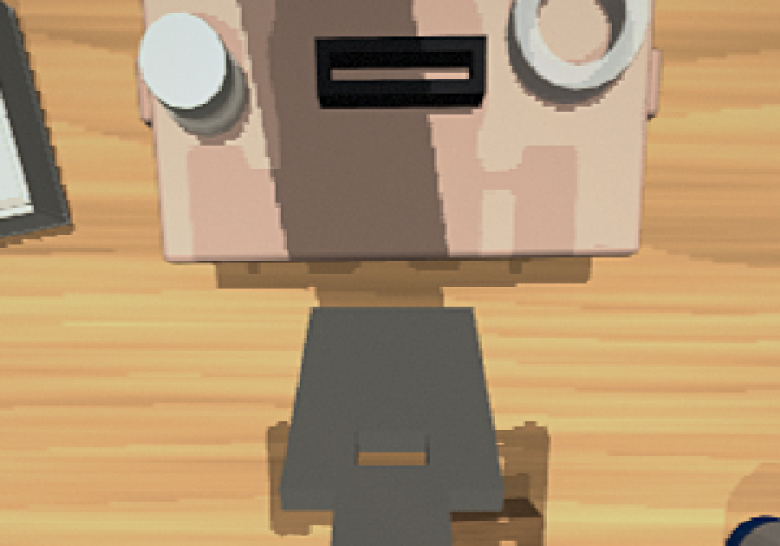

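Run:
```python
from h import *
np.set_printoptions(precision=1,suppress=True)
c=dict(np.load("w3.npz"));f=lambda p:(106+p[0]/2.6,p[1]/2.6)
for n,p,z in [("otl",(316,41),122),("otr",(486,37),122),("obl",(319,97),122),("obr",(484,94),122),("itl",(330,69),122),("itr",(470,66),122),("fl",(331,82),100),("fr",(470,79),100),("fl122",(331,82),122),("fr122",(470,79),122),("bl",(166,261),100),("br",(640,253),100)]: print(n,bp(c,f(p),z))
im=cv2.imread("pics/w3.png").astype(int)
for x in (360,440): print([(r,im[r,x-8:x+8].mean(0).astype(int).tolist()) for r in range(32,114,3)])
print(c["T"])
```

```text
otl [ 512.9 -286.2  122. ]
otr [ 510.2 -211.4  122. ]
obl [ 535.2 -285.2  122. ]
obr [ 533.  -211.3  122. ]
itl [ 523.9 -280.2  122. ]
itr [ 521.8 -218.   122. ]
fl [ 522.7 -281.2  100. ]
fr [ 520.5 -215.4  100. ]
fl122 [ 529.1 -279.8  122. ]
fr122 [ 527.  -217.8  122. ]
bl [ 604.5 -364.1  100. ]
br [ 598.1 -127.1  100. ]
[(32, [87, 99, 120]), (35, [89, 102, 123]), (38, [28, 29, 33]), (41, [17, 15, 13]), (44, [19, 18, 18]), (47, [19, 16, 17]), (50, [20, 19, 18]), (53, [3, 3, 3]), (56, [8, 8, 7]), (59, [5, 5, 5]), (62, [6, 5, 5]), (65, [5, 4, 4]), (68, [45, 50, 60]), (71, [95, 107, 130]), (74, [88, 100, 121]), (77, [89, 101, 122]), (80, [47, 50, 58]), (83, [17, 15, 14]), (86, [19, 18, 17]), (89, [20, 19, 17]), (92, [21, 20, 19]), (95, [11, 9, 10]), (98, [8, 6, 7]), (101, [6, 5, 5]), (104, [4, 3, 2]), (107, [32, 35, 44]), (110, [96, 110, 132]), (113, [88, 100, 121])]
[(32, [152, 174, 210]), (35, [134, 153, 184]), (38, [17, 13, 7]), (41, [32, 31, 29]), (44, [33, 33, 32]), (47, [35, 34, 34]), (50, [27, 25, 25]), (53, [4, 4, 3]), (56, [7, 6, 7]), (59, [10, 8, 7]), (62, [4, 4, 4]), (65, [2, 2, 1]), (68, [70, 81, 97]), (71, [93, 106, 128]), (74, [163, 186, 226]), (77, [158, 181, 220]), (80, [44, 44, 46]), (83, [33, 31, 30]), (86, [36, 34, 34]), (89, [38, 37, 36]), (92, [39, 38, 37]), (95, [2, 3, 3]), (98, [5, 4, 4]), (101, [4, 3, 3]), (104, [9, 10, 12]), (107, [54, 62, 73]), (110, [89, 102, 123]), (113, [89, 102, 124])]
[ 696.9 -255.7  337.9]
```

```bash
python3 -m inch '[[0,0.004,0.04,-0.01],[0,0.012,0.12,-0.018],[0,0.012,0.2,-0.018],[0,0.012,0.28,-0.018],[0,0.012,0.36,-0.018],[0,0.012,0.41,-0.018],[0,0.012,0.42,-0.018],[0,0.012,0.42,-0.018]]'; python3 -c "
from h import *
favg(4)"
python3 -m inch '[[0.03,0,0,0],[0.06,0,0,0],[0.09,0,0,0],[0.12,0,0,0],[0.14,0,0,0],[0.16,0,0,0],[0.16,0,0,0]]';  python3 -c "
from h import *
fm();shot('p11.png',(0,10,20,28))
im=cv2.imread('pics/p11.png',0).astype(int);c=im[:,212:226].mean(1);print([(r,int(c[r])) for r in range(105,270,4)])"
```

```text
t: 20.75
tool_pos: [695.0, -248.9, 233.2]
tool_rot: [-0.021, 1.0, 0.007, -0.007]
wrist_force: [0.6, 0.2, 0.1]
finger_gap: 29.6
avg [-0.36 -0.43 -0.7  -0.13  0.17  0.  ]
t: 21.53
tool_pos: [657.8, -250.3, 240.3]
tool_rot: [-0.02, 1.0, 0.006, -0.0]
wrist_force: [4.2, 0.5, 7.7]
finger_gap: 29.9
t 21.53 hook xyz [-98.11 460.14  80.34] F hook [-4.03 -1.29  7.69] M [-0.46  1.08  0.06] 29.9
0 [('footL', [206, 227]), ('footR', [298, 248]), ('shL', [184, 273]), ('shR', [322, 304]), ('sillL', [233, 267]), ('topL', [232, 277])]
10 [('footL', [214, 188]), ('footR', [309, 211]), ('shL', [187, 257]), ('shR', [328, 289]), ('sillL', [239, 243]), ('topL', [236, 257])]
20 [('footL', [222, 148]), ('footR', [322, 173]), ('shL', [190, 241]), ('shR', [334, 274]), ('sillL', [244, 221]), ('topL', [241, 239])]
28 [('footL', [228, 116]), ('footR', [333, 142]), ('shL', [192, 229]), ('shR', [339, 264]), ('sillL', [249, 203]), ('topL', [245, 225])]
[(105, 101), (109, 102), (113, 101), (117, 102), (121, 101), (125, 101), (129, 101), (133, 102), (137, 102), (141, 102), (145, 102), (149, 91), (153, 86), (157, 86), (161, 86), (165, 85), (169, 86), (173, 86), (177, 86), (181, 86), (185, 86), (189, 86), (193, 86), (197, 86), (201, 87), (205, 86), (209, 87), (213, 86), (217, 87), (221, 87), (225, 86), (229, 87), (233, 87), (237, 86), (241, 86), (245, 86), (249, 86), (253, 86), (257, 86), (261, 91), (265, 90), (269, 89)]
```

```bash
python3 -m inch '[[-0.04,0,0,0],[-0.08,0,0,0],[-0.12,0,0,0],[-0.14,0,0,0],[-0.14,0,0.04,0],[-0.14,0,0.08,0],[-0.14,0,0.12,0],[-0.14,0,0.12,0]]'; python3 -c "
from h import *
fm();favg(4);o=telemetry.get_obs();print(Ro.from_quat(o['tool_rot']).as_matrix().round(3));shot('p12.png',(0,10,20,28))
im=cv2.imread('pics/p12.png',0).astype(int);c=im[:,212:226].mean(1);print([(r,int(c[r])) for r in range(105,270,4)])"
```

```text
t: 22.25
tool_pos: [691.0, -249.0, 206.4]
tool_rot: [-0.021, 1.0, 0.007, -0.003]
wrist_force: [-0.5, -0.4, -1.2]
finger_gap: 29.9
t 22.25 hook xyz [-130.42  452.43   46.42] F hook [ 0.4   0.45 -1.16] M [-0.05  0.07 -0.02] 29.9
avg [-0.03  0.11 -0.82 -0.09  0.14 -0.02]
[[-1.   -0.04 -0.  ]
 [-0.04  1.    0.01]
 [-0.    0.01 -1.  ]]
0 [('footL', [206, 227]), ('footR', [298, 248]), ('shL', [184, 273]), ('shR', [322, 304]), ('sillL', [233, 267]), ('topL', [232, 277])]
10 [('footL', [214, 188]), ('footR', [309, 211]), ('shL', [187, 256]), ('shR', [328, 289]), ('sillL', [239, 243]), ('topL', [236, 257])]
20 [('footL', [222, 148]), ('footR', [322, 173]), ('shL', [190, 241]), ('shR', [334, 274]), ('sillL', [244, 221]), ('topL', [241, 239])]
28 [('footL', [228, 116]), ('footR', [333, 142]), ('shL', [192, 229]), ('shR', [339, 263]), ('sillL', [249, 203]), ('topL', [245, 225])]
[(105, 89), (109, 87), (113, 85), (117, 94), (121, 95), (125, 99), (129, 100), (133, 93), (137, 97), (141, 101), (145, 94), (149, 95), (153, 88), (157, 88), (161, 88), (165, 88), (169, 87), (173, 88), (177, 87), (181, 88), (185, 88), (189, 88), (193, 87), (197, 88), (201, 88), (205, 88), (209, 88), (213, 88), (217, 88), (221, 89), (225, 88), (229, 88), (233, 88), (237, 88), (241, 88), (245, 87), (249, 88), (253, 88), (257, 88), (261, 92), (265, 92), (269, 91)]
```

```bash
python3 -m inch '[[0.04,0,0,0],[0.08,0,0,0],[0.12,0,0,0],[0.14,0,0,0],[0.16,0,-0.004,0],[0.18,0,-0.009,0],[0.18,0,-0.009,0]]' - 4;  python3 -c "
from h import *
fm();favg(4)"
python3 -m inch '[[0.015,0,-0.004,0],[0.03,0,-0.008,0],[0.045,0,-0.012,0],[0.06,0,-0.016,0],[0.06,0,-0.016,0]]' ;  python3 -c "
from h import *
fm();favg(4);shot('p13.png',())
im=cv2.imread('pics/p13.png',0).astype(int);c=im[:,212:226].mean(1);print([(r,int(c[r])) for r in range(105,290,4)])"
```

```text
t: 23.08
tool_pos: [647.8, -250.5, 213.7]
tool_rot: [-0.02, 1.0, 0.006, 0.0]
wrist_force: [0.7, -0.1, 0.5]
finger_gap: 29.5
t 23.08 hook xyz [-88.31 462.33  53.65] F hook [-0.72 -0.09  0.51] M [-0.12  0.15 -0.02] 29.5
avg [-0.04  0.03 -0.36 -0.11  0.15  0.02]
t: 23.7
tool_pos: [632.8, -251.0, 217.4]
tool_rot: [-0.02, 1.0, 0.006, 0.0]
wrist_force: [1.0, -1.2, 0.1]
finger_gap: 30.1
t 23.70 hook xyz [-73.71 465.83  57.36] F hook [-1.17  0.97  0.06] M [-0.14  0.1   0.06] 30.1
avg [ 0.11 -0.27 -0.64 -0.11  0.12  0.01]
[(105, 105), (109, 105), (113, 104), (117, 105), (121, 105), (125, 105), (129, 105), (133, 105), (137, 105), (141, 105), (145, 105), (149, 105), (153, 105), (157, 106), (161, 105), (165, 105), (169, 105), (173, 105), (177, 104), (181, 105), (185, 105), (189, 105), (193, 104), (197, 90), (201, 83), (205, 82), (209, 83), (213, 83), (217, 82), (221, 83), (225, 83), (229, 83), (233, 83), (237, 83), (241, 83), (245, 82), (249, 82), (253, 82), (257, 82), (261, 83), (265, 83), (269, 83), (273, 94), (277, 92), (281, 91), (285, 90), (289, 93)]
```

```bash
python3 -m inch '[[0.02,0,-0.002,0],[0.04,0,-0.005,0],[0.06,0,-0.007,0],[0.08,0,-0.008,0],[0.09,0,-0.008,0],[0.09,0,-0.008,0]]' ;  python3 -c "
from h import *
fm();favg(4);shot('p14.png',(0,))
im=cv2.imread('pics/p14.png',0).astype(int)
for a in (212,285):
  c=im[:,a:a+10].mean(1);print([(r,int(c[r])) for r in range(180,310,3)])"
```

```text
t: 24.45
tool_pos: [610.2, -252.2, 219.0]
tool_rot: [-0.02, 1.0, 0.006, 0.0]
wrist_force: [-0.5, -0.4, -1.1]
finger_gap: 30.1
t 24.45 hook xyz [-51.82 471.38  59.03] F hook [ 0.43  0.5  -1.1 ] M [-0.06  0.06 -0.01] 30.1
avg [ 0.17 -0.09 -0.49 -0.14  0.12 -0.  ]
0 [('footL', [206, 227]), ('footR', [298, 248]), ('shL', [184, 273]), ('shR', [322, 304]), ('sillL', [233, 267]), ('topL', [232, 277])]
[(180, 107), (183, 106), (186, 106), (189, 106), (192, 105), (195, 106), (198, 106), (201, 106), (204, 106), (207, 106), (210, 106), (213, 107), (216, 106), (219, 106), (222, 105), (225, 106), (228, 106), (231, 106), (234, 105), (237, 93), (240, 75), (243, 75), (246, 76), (249, 75), (252, 76), (255, 76), (258, 75), (261, 75), (264, 76), (267, 75), (270, 75), (273, 75), (276, 76), (279, 76), (282, 75), (285, 84), (288, 103), (291, 100), (294, 98), (297, 84), (300, 79), (303, 72), (306, 66), (309, 61)]
[(180, 105), (183, 106), (186, 106), (189, 106), (192, 105), (195, 106), (198, 106), (201, 105), (204, 106), (207, 106), (210, 105), (213, 106), (216, 105), (219, 106), (222, 106), (225, 106), (228, 106), (231, 106), (234, 106), (237, 96), (240, 66), (243, 75), (246, 75), (249, 75), (252, 75), (255, 75), (258, 76), (261, 75), (264, 75), (267, 76), (270, 76), (273, 76), (276, 76), (279, 77), (282, 76), (285, 79), (288, 87), (291, 84), (294, 81), (297, 83), (300, 82), (303, 79), (306, 78), (309, 78)]
```

View pics/p14.png

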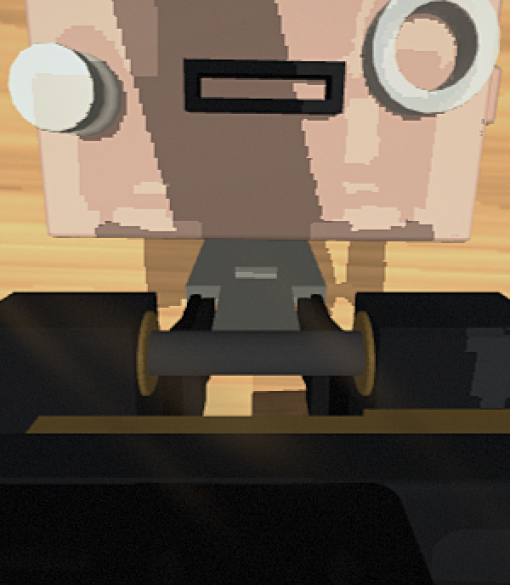

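```bash
python3 -m inch '[[0.008,0,0,0],[0.016,0,0,0],[0.02,0,0,0],[0.02,0,0,0]]' | head -3;  python3 - <<'E'
from h import *
favg(4)
im=cv2.imread('pics/p14.png');c=dict(np.load("last.npz"))
g=im.max(2)[50:125,160:370]
m=cv2.morphologyEx((g<60).astype(np.uint8),cv2.MORPH_OPEN,np.ones((5,5)))
cs,_=cv2.findContours(m,cv2.RETR_CCOMP,cv2.CHAIN_APPROX_NONE);
for k in sorted(cs,key=len)[-2:]:
    r=cv2.minAreaRect(k);print("rect",r[0][0]+160,r[0][1]+50,r[1],r[2])
    b=cv2.boxPoints(r)+[160,50]
    print([bp(c,(106+p[0]/1.7,40+p[1]/1.7),122) for p in b])
    print(bp(c,(106+(r[0][0]+160)/1.7,40+(r[0][1]+50)/1.7),122))
for p,z in [((256,286),166),((256,266),147)]: print("plate",bp(c,(106+p[0]/1.7,40+p[1]/1.7),z))
print(c["T"])
E
python3 -m inch '[[-0.02,0,0,0],[-0.04,0,0,0],[-0.06,0,-0.04,0.008],[-0.06,0,-0.1,0.008],[-0.06,0,-0.16,0.008],[-0.06,0,-0.22,0.008],[-0.06,0,-0.28,0.008],[-0.06,0,-0.34,0.008],[-0.06,0,-0.36,0.008],[-0.06,0,-0.36,0.008]]' - 10; python3 -c "
from h import *
favg(4)
shot('p15.png',(0,5))
im=cv2.imread('pics/p15.png',0).astype(int)
for a in (212,285):
  c=im[:,a:a+10].mean(1);print([(r,int(c[r])) for r in range(200,310,3)])
for r in (255,280): print(r,[(x,int(im[r-2:r+3,x].mean())) for x in range(160,350,4)])
"
```

```text
t: 25.03
tool_pos: [605.8, -252.0, 218.9]
tool_rot: [-0.02, 1.0, 0.007, 0.0]
avg [-0.54 -0.08 -0.65 -0.17  0.13 -0.  ]
rect 262.9500427246094 88.44795989990234 (126.30022430419922, 22.648345947265625) 1.1691392660140991
[array([ 528.54050744, -279.58853605,  122.        ]), array([ 518.43027229, -279.48455394,  122.        ]), array([ 517.06894991, -220.13914918,  122.        ]), array([ 527.21153805, -219.56092272,  122.        ])]
[ 522.78551289 -249.76425868  122.        ]
rect 263.64783477783203 86.75040054321289 (160.23666381835938, 53.59189987182617) 0.9963478446006775
[array([ 535.07468719, -287.37843339,  122.        ]), array([ 511.19463455, -287.00267984,  122.        ]), array([ 509.22784288, -212.35689603,  122.        ]), array([ 533.19300236, -210.68704375,  122.        ])]
[ 522.01391123 -249.46899117  122.        ]
plate [ 606.37823125 -250.27628516  166.        ]
plate [ 602.93645684 -250.13129539  147.        ]
[ 610.97920073 -251.90594215  218.91194082]
t: 26.07
tool_pos: [621.6, -252.4, 311.3]
tool_rot: [-0.014, 1.0, 0.006, 0.002]
wrist_force: [1.0, 0.3, -1.1]
fin
[... 1579 characters left out ...]
 (304, 70), (308, 68), (312, 100), (316, 117), (320, 137), (324, 186), (328, 187), (332, 146), (336, 119), (340, 119), (344, 120), (348, 121)]
280 [(160, 181), (164, 182), (168, 178), (172, 125), (176, 128), (180, 128), (184, 125), (188, 110), (192, 70), (196, 71), (200, 71), (204, 72), (208, 71), (212, 71), (216, 71), (220, 71), (224, 70), (228, 71), (232, 69), (236, 93), (240, 110), (244, 110), (248, 107), (252, 111), (256, 111), (260, 111), (264, 112), (268, 111), (272, 110), (276, 100), (280, 72), (284, 73), (288, 72), (292, 71), (296, 71), (300, 71), (304, 71), (308, 70), (312, 70), (316, 71), (320, 68), (324, 160), (328, 185), (332, 179), (336, 114), (340, 118), (344, 118), (348, 117)]
```

Run:
```python
from h import *
np.set_printoptions(precision=1,suppress=True)
c=dict(np.load("last.npz"));o=telemetry.get_obs();R=Ro.from_quat(o["tool_rot"]).as_matrix();print(R.round(3))
for p,z in [((256,236),157.8),((256,236),161),((256,288),258.5),((256,288),261)]: print(bp(c,(106+p[0]/1.7,40+p[1]/1.7),z)-c["T"])
# foot/shoulder widths
for v0,u0,u1,z in [(255,201,311,None),(285,187,324,None)]:
    pass
print(c["T"])
im=cv2.imread('pics/p15.png',0).astype(int)
for r in (240,284): print(r,[(x,int(im[r-1:r+2,x].mean())) for x in list(range(180,216,2))+list(range(300,334,2))])
```

```text
[[-1. -0. -0.]
 [-0.  1.  0.]
 [ 0.  0. -1.]]
[  -5.6    3.2 -149.9]
[  -6.3    3.1 -146.7]
[ -5.    1.7 -49.2]
[ -5.8   1.6 -46.7]
[ 620.5 -252.9  307.7]
240 [(180, 124), (182, 124), (184, 124), (186, 124), (188, 124), (190, 124), (192, 124), (194, 125), (196, 123), (198, 124), (200, 124), (202, 125), (204, 127), (206, 111), (208, 76), (210, 67), (212, 70), (214, 70), (300, 69), (302, 68), (304, 83), (306, 116), (308, 117), (310, 114), (312, 115), (314, 114), (316, 117), (318, 124), (320, 150), (322, 185), (324, 181), (326, 181), (328, 182), (330, 186), (332, 163)]
284 [(180, 185), (182, 186), (184, 183), (186, 161), (188, 100), (190, 66), (192, 68), (194, 69), (196, 70), (198, 69), (200, 70), (202, 70), (204, 70), (206, 68), (208, 70), (210, 69), (212, 71), (214, 70), (300, 71), (302, 72), (304, 71), (306, 71), (308, 71), (310, 70), (312, 71), (314, 70), (316, 69), (318, 70), (320, 69), (322, 61), (324, 125), (326, 187), (328, 191), (330, 191), (332, 192)]
```

```bash
python3 -m inch '[[0.04,0.002,0,0],[0.1,0.004,0,0],[0.16,0.006,0,0],[0.22,0.008,0,0],[0.28,0.01,0,0],[0.34,0.011,0,0],[0.38,0.011,0,0],[0.388,0.011,0,0],[0.388,0.011,0,0],[0.388,0.011,0,0]]'
python3 - <<'E'
from h import *
favg(4)
shot('p16.png',())
o=telemetry.get_obs();print(o['tool_pos'],o['tool_rot'].round(4),o['q'])
c=dict(np.load("last.npz"));im=cv2.imread('pics/p16.png',0).astype(int)
for r in (230,236,242,248,254): print(r,[(x,int(im[r-1:r+2,x].mean())) for x in list(range(160,216,4))+list(range(298,350,4))])
for a in (180,225,285,330): print(a,[(r,int(im[r,a-4:a+4].mean())) for r in range(190,300,4)])
for X in [(522.5,-249.6,122)]:
    for dx,dy in [(-11.5,-38),(-11.5,38),(11.5,-38),(11.5,38),(-5.5,-32),(-5.5,32)]: print(dx,dy,((pj(c,np.array(X)+[dx,dy,0])-[106,40])*1.7).round())
E
```

```text
t: 27.15
tool_pos: [523.9, -253.0, 307.8]
tool_rot: [-0.014, 1.0, 0.007, -0.0]
wrist_force: [0.2, 0.5, -0.8]
finger_gap: 29.8
avg [-0.73  0.22 -0.52 -0.11  0.14  0.01]
[ 523.98010629 -252.60626499  307.75000971] [-1.440e-02  9.999e-01  7.000e-03 -6.000e-04] [ 1.26688624  0.61248314 -1.33976645  1.63291392  0.59113863  1.38684431
  1.45278592]
230 [(160, 131), (164, 127), (168, 126), (172, 127), (176, 126), (180, 151), (184, 177), (188, 126), (192, 127), (196, 127), (200, 123), (204, 19), (208, 23), (212, 51), (298, 30), (302, 18), (306, 10), (310, 105), (314, 128), (318, 127), (322, 126), (326, 127), (330, 151), (334, 118), (338, 202), (342, 195), (346, 195)]
236 [(160, 129), (164, 127), (168, 127), (172, 127), (176, 127), (180, 126), (184, 127), (188, 127), (192, 127), (196, 127), (200, 125), (204, 12), (208, 31), (212, 43), (298, 28), (302, 34), (306, 9), (310, 104), (314, 128), (318, 128), (322, 128), (326, 127), (330, 127), (334, 126), (338, 120), (342, 189), (346, 205)]
242 [(160, 126), (164, 126), (168, 126), (172, 126), (176, 127), (180, 126), (184, 126), (188, 127), (192, 127
[... 1600 characters left out ...]
), (218, 14), (222, 57), (226, 103), (230, 108), (234, 4), (238, 76), (242, 71), (246, 71), (250, 72), (254, 71), (258, 70), (262, 71), (266, 71), (270, 71), (274, 72), (278, 72), (282, 72), (286, 72), (290, 72), (294, 72), (298, 71)]
330 [(190, 136), (194, 153), (198, 165), (202, 176), (206, 175), (210, 169), (214, 169), (218, 150), (222, 139), (226, 129), (230, 146), (234, 127), (238, 123), (242, 197), (246, 188), (250, 169), (254, 155), (258, 127), (262, 125), (266, 126), (270, 126), (274, 126), (278, 125), (282, 126), (286, 126), (290, 123), (294, 125), (298, 125)]
-11.5 -38 [200. 213.]
-11.5 38 [309. 216.]
11.5 -38 [200. 245.]
11.5 38 [308. 248.]
-5.5 -32 [209. 222.]
-5.5 32 [300. 224.]
```

```bash
python3 -m inch '[[0.002,0,0.02,0],[0.002,0,0.05,0],[0.002,0,0.08,0],[0.002,0,0.105,0],[0.002,0,0.12,0],[0.002,0,0.125,0],[0.002,0,0.125,0]]' - 6 >/dev/null; python3 -c "
from h import *
o=telemetry.get_obs();print(o['tool_pos']);favg(4)"
python3 -m inch '[[0,0,0.008,0],[0,0,0.016,0],[0,0,0.024,0],[0,0,0.024,0]]' | grep -E "pos|force"; python3 -c "
from h import *
favg(4)"
python3 -m inch '[[0,0,0.008,0],[0,0,0.016,0],[0,0,0.024,0],[0,0,0.024,0]]' | grep -E "pos|force"; python3 -c "
from h import *
favg(4)"
```

```text
[ 523.25189709 -252.16649616  276.00541235]
avg [-0.43 -0.06 -0.4  -0.11  0.12  0.02]
tool_pos: [525.2, -251.5, 273.0]
wrist_force: [0.2, 0.7, 7.0]
avg [ 0.28 -0.51  6.93 -0.25  0.13  0.02]
tool_pos: [527.0, -251.1, 269.4]
wrist_force: [0.6, 0.2, 8.0]
avg [-0.3  -0.15  7.99 -0.15  0.19  0.  ]
```

```bash
python3 -m inch '[[0,0,-0.02,0],[0,0,-0.05,0],[0,0,-0.08,0],[0,0,-0.08,0]]' | grep -E "pos|rot|force"
python3 - <<'E'
from h import *
favg(3)
o=telemetry.get_obs();ci=vision.camera_info("wrist");im=vision.camera("wrist")
np.savez("last.npz",T=o["tool_pos"],**{k:ci[k] for k in ("R","t","fx","fy","cx","cy")})
print(o["tool_pos"],o["tool_rot"].round(4))
cv2.imwrite("pics/raw17.png",im[:,:,::-1])
cv2.imwrite("pics/p17.png",cv2.resize(im[130:240,196:316],None,fx=5.4,fy=5.4,interpolation=2)[:,:,::-1])
for X in [(522.5,-249.6,122)]:
    for dx,dy in [(-11.5,-38),(-11.5,38),(11.5,-38),(11.5,38),(-5.5,-32),(-5.5,32)]: print(dx,dy,((pj(ci,np.array(X)+[dx,dy,0])-[196,130])*5.4).round())
E
```

```text
tool_pos: [527.5, -251.3, 291.2]
tool_rot: [-0.015, 1.0, 0.006, 0.005]
wrist_force: [0.7, 1.1, -0.3]
avg [ 0.08 -0.36 -0.81 -0.07  0.08  0.  ]
[ 526.5268762  -251.41603602  289.23935239] [-0.0146  0.9999  0.0061  0.004 ]
-11.5 -38 [137. 187.]
-11.5 38 [505. 196.]
11.5 -38 [137. 295.]
11.5 38 [499. 304.]
-5.5 -32 [166. 216.]
-5.5 32 [475. 224.]
```

View pics/p17.png

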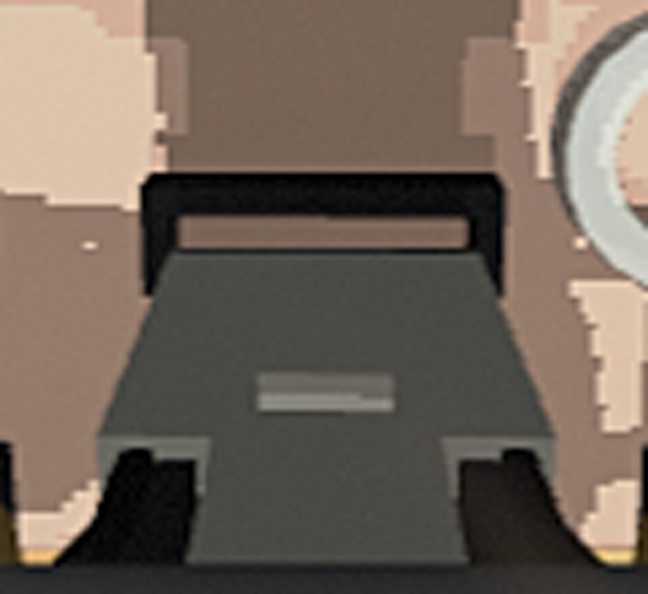

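```bash
cat > f2.py <<'E'
from h import *
np.set_printoptions(precision=2,suppress=True)
def fit2(meas,slip0=0):
    c=dict(np.load("last.npz"));T=c["T"];ps=np.radians(1.6)
    ex=np.array([-np.cos(ps),-np.sin(ps),0]);ey=np.array([np.sin(ps),-np.cos(ps),0])
    def pts(p,q):
        a=np.radians(p[0]);pz=uz*np.cos(a)-ex*np.sin(a)-ey*np.sin(p[4]);px=ex*np.cos(a)+uz*np.sin(a)
        return T+p[1:4]+px*q[0]+(ey+uz*np.sin(p[4]))*q[1]+pz*q[2]
    res=lambda p:np.concatenate([pj(c,pts(p,q))-v for q,v in meas]+[[(p[3]+78)*0.15]])
    s=least_squares(res,[0,0,1,-80,0]);p=s.x
    print("tilt",p[0],"mid-TCP",p[1:4],"lat",np.degrees(p[4]),"res",s.fun.reshape(-1)[:-1].round(1))
    print("foot centre-TCP",pts(p,(0,0,-73.5))-T,"world",pts(p,(0,0,-73.5)))
    return p
E
python3 - <<'E'
from f2 import *
f=lambda x,y:np.array([196+x/5.4,130+y/5.4])
fit2([((4,30,-73.5),f(172,250)),((4,-30,-73.5),f(478,250)),((4,30,27),f(99,437)),((4,-30,27),f(553,437)),((4,10,1.5),f(258,374)),((4,-10,1.5),f(395,374)),((4,10,17),f(258,411)),((4,-10,17),f(395,411))])
c=dict(np.load("last.npz"))
for n,p,z in [("inner",(323,214),122),("outer",(323,187),122),("floor",(323,248),100),("cornL",(145,187),122),("cornR",(502,187),122)]: print(n,bp(c,f(*p),z))
E
```

```text
tilt 2.1096948684834986 mid-TCP [ -0.08   1.97 -77.29] lat -0.6297190715203823 res [ 0.2 -0.  -0.1  0.   0.2 -0.  -0.   0.   0.2  0.  -0.3  0.1 -0.7 -0.1
  0.6 -0. ]
foot centre-TCP [  -2.81    2.7  -150.74] world [ 523.72 -248.72  138.5 ]
inner [ 515.71 -249.18  122.  ]
outer [ 510.06 -249.34  122.  ]
floor [ 527.6  -248.58  100.  ]
cornL [ 511.05 -285.98  122.  ]
cornR [ 509.06 -212.38  122.  ]
```

```bash
python3 -m inch '[[0.009,-0.002,0,0],[0.009,-0.002,0.02,0],[0.009,-0.002,0.04,0],[0.009,-0.002,0.052,0],[0.009,-0.002,0.052,0],[0.009,-0.002,0.052,0]]' - 5 >/dev/null; python3 -c "
from h import *
o=telemetry.get_obs();print(o['tool_pos'],o['tool_rot'].round(4));favg(3);print(telemetry.get_obs()['tool_pos'])"
python3 -m inch '[[0,0,0.008,0],[0,0,0.016,0],[0,0,0.024,0],[0,0,0.024,0]]' | grep -E "pos|force"; python3 -c "
from h import *
favg(3);print(telemetry.get_obs()['tool_pos'])"
```

```text
[ 524.15910115 -251.81724397  275.52587341] [-0.0146  0.9999  0.0065  0.0035]
avg [-0.05  0.06  0.11 -0.11  0.14 -0.01]
[ 524.46324805 -251.74899286  276.12565881]
tool_pos: [524.2, -251.7, 269.6]
wrist_force: [-0.7, -0.4, -0.8]
avg [-0.15 -0.4  -0.29 -0.12  0.12  0.  ]
[ 524.52282191 -251.6653019   270.11689568]
```

```bash
for i in 1 2; do python3 -m inch '[[0,0,0.008,0],[0,0,0.016,0],[0,0,0.024,0],[0,0,0.024,0]]' | grep -E "pos"; python3 -c "
from h import *
favg(3);print(telemetry.get_obs()['tool_pos'])"; done
```

```text
tool_pos: [524.3, -251.6, 263.6]
avg [ 0.27  0.08 -0.33 -0.13  0.12  0.02]
[ 524.57887569 -251.59688918  264.10622843]
tool_pos: [524.3, -251.6, 257.5]
avg [ 0.35 -0.02 -0.45 -0.1   0.11 -0.03]
[ 524.63886905 -251.50229126  258.10579221]
```

```bash
python3 -m inch '[[0,0,0.008,0],[0,0,0.018,0],[0,0,0.018,0]]' | grep -E "pos"; python3 -c "
from h import *
favg(3);print(telemetry.get_obs()['tool_pos'])"; for i in 1 2; do python3 -m inch '[[0,0,0.004,0],[0,0,0.008,0],[0,0,0.008,0]]' | grep -E "pos"; python3 -c "
from h import *
favg(3);print(telemetry.get_obs()['tool_pos'])"; done
```

```text
tool_pos: [524.4, -251.4, 253.0]
avg [ 0.29 -0.04 -0.66 -0.12  0.08  0.01]
[ 524.65358517 -251.42791586  253.53613232]
tool_pos: [524.6, -251.4, 251.3]
avg [-0.21 -0.09 -0.22 -0.11  0.11  0.  ]
[ 524.69859862 -251.40294521  251.51192375]
tool_pos: [524.6, -251.4, 249.3]
avg [ 0.36  0.25 -0.23 -0.11  0.1  -0.01]
[ 524.70361429 -251.36065785  249.50064447]
```

```bash
for i in 1 2; do python3 -m inch '[[0,0,0.003,0],[0,0,0.006,0],[0,0,0.006,0]]' | grep -E "pos"; python3 -c "
from h import *
favg(4);print(telemetry.get_obs()['tool_pos'])"; done
```

```text
tool_pos: [524.7, -251.4, 247.9]
avg [ 0.09  0.01 -0.62 -0.09  0.1   0.01]
[ 524.70841976 -251.36958852  248.00104139]
tool_pos: [525.5, -251.1, 247.6]
avg [-0.11 -0.59  5.61 -0.18  0.06  0.  ]
[ 525.47323291 -251.05815387  247.55277202]
```

```bash
python3 -m inch '[[0,0,-0.003,0],[0,0,-0.003,0],[0,0,-0.003,0],[0,0,-0.003,0],[0,0,-0.003,0],[0,0,-0.003,0]]' 0.2; python3 -c "
from h import *
favg(2)"
python3 -m inch '[[0,0,-0.03,0],[0,0,-0.08,0],[0,0,-0.16,0],[0,0,-0.24,0],[0,0,-0.32,0],[0,0,-0.4,0],[0,0,-0.4,0],[0,0,-0.4,0]]'
python3 - <<'E'
from f2 import *
favg(2)
o=telemetry.get_obs();ci=vision.camera_info("wrist");im=vision.camera("wrist")
np.savez("last.npz",T=o["tool_pos"],**{k:ci[k] for k in ("R","t","fx","fy","cx","cy")})
cv2.imwrite("pics/p18.png",im[:,:,::-1])
r=vision.silhouettes("wrist","plate_mid")
for d in r[:2]:
    ys,xs=np.nonzero(d["pixels"]);print(d["conf"],d["uv"],ys.min(),ys.max(),xs.min(),xs.max())
    print([(y,int(xs[ys==y].min()),int(xs[ys==y].max())) for y in range(ys.min(),ys.max()+1,4)])
X0=np.array([521.4,-249.2,100])
print("expected if home & plumb (front face x-4):",{k:pj(ci,X0+np.array(v)).round(1).tolist() for k,v in dict(holderL=(-4,-30,22),holderR=(-4,30,22),shL=(-4,-30,100.5),shR=(-4,30,100.5),tabL=(-4,-15,147),tabR=(-4,15,147),tabRback=(4,15,147)).items()})
print("if 5 high: tab",pj(ci,X0+np.array((-4,-15,152))).round(1),pj(ci,X0+np.array((-4,15,152))).round(1),"sh",pj(ci,X0+np.array((-4,-30,105.5))).round(1))
for n in ("scene","top"):
    vision.camera(n);r=vision.silhouettes(n,"plate_mid");c=vision.camera_info(n)
    print(n,[(d["conf"],d["uv"]) for d in r[:2]],"exp mid",pj(c,X0+[0,0,73.5]).round(1),"exp visible mid",pj(c,X0+[0,0,85]).round(1))
E
```

```text
t: 34.48
tool_pos: [525.3, -251.1, 248.1]
tool_rot: [-0.015, 1.0, 0.006, 0.005]
wrist_force: [0.3, -0.2, 0.9]
finger_gap: 51.4
avg [-0.42  0.02 -0.3  -0.14  0.09  0.05]
t: 35.25
tool_pos: [525.1, -252.0, 350.2]
tool_rot: [-0.015, 1.0, 0.006, 0.006]
wrist_force: [-0.2, -0.7, -0.8]
finger_gap: 52.1
avg [ 0.18  0.8  -0.42 -0.09  0.09 -0.03]
0.7 [254.9, 178.3] 164 199 229 284
[(164, 235, 277), (168, 233, 280), (172, 231, 281), (176, 230, 283), (180, 229, 284), (184, 230, 278), (188, 242, 272), (192, 241, 273), (196, 242, 273)]
expected if home & plumb (front face x-4): {'holderL': [233.3, 163.6], 'holderR': [278.4, 164.9], 'shL': [228.3, 176.1], 'shR': [285.2, 177.6], 'tabL': [240.7, 187.6], 'tabR': [274.4, 188.5], 'tabRback': [274.0, 197.1]}
if 5 high: tab [240.5 189.1] [274.8 190. ] sh [227.8 177.2]
scene [(0.86, [178.6, 182.0])] exp mid [179.4 183.6] exp visible mid [178.8 181.6]
top [] exp mid [337.9 237. ] exp visible mid [338.5 236.8]
```

```bash
python3 -c "
from bench import ctrl,telemetry
print(telemetry.get_obs()['t']);print(ctrl.job_done())"
```

```text
35.65
the job is handed in; nothing more can be done
None
```

The plate is off the hook and standing upright in the slotted holder, wide end down, and the gripper has let go and moved clear. I handed the job in at 35.7 s; it gives no verdict.

**Unhooking:** The move commands can't tilt the tool. I pinched the tab by its edges instead, lifted the plate and pivoted it to about 27° in a light grip by easing it against the clamp or post. I then drew it off along the slope. Averaged wrist force on the way over the barb stayed at about the plate's own weight, 0.6–0.8 N.

**Straightening and placing:** I straightened the plate against the side of the storage box and lowered it into the slot in small steps. I opened the fingers and raised the gripper about 75 mm clear of the tab.

**What went wrong on the way:**
- **Box:** The first try at straightening rode on the lid edge and pressed with about 9 N. I repeated it lower down, with almost no force.
- **Slot:** The first try at inserting came down on the holder rim with about 8 N, roughly 1 mm off. I backed off, measured again and went in with no rise in force down to the floor, where it touched with 5.6 N.

**Last checks:**
- **Wrist camera:** The plate's outline matched a plate standing fully home to within 2–4 pixels. That may be a slight lean within the slot's play.
- **Scene camera:** It put the plate where expected.
- **Top camera:** The network found no plate in that picture.
- **Not checked:** I did not take a separate look at the other objects. I only came near the box and hook stand, and both are fixed.

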